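Fetch the squat tin from the back of the stock tray

ROBOT

A 6-joint arm with a two-finger parallel gripper is mounted at the origin on the work surface. World frame = base frame: x ahead of the robot, y to its left, z up, the work surface at z = 0. Lengths are in m, angles in rad, forces in N, time in s.
With the tool pointing down it reaches from about 0.275 to 0.85 m from the base axis. Payload 19 kg.
Tool frame: the origin (TCP) lies at the very end of the fingers, on their centre line; the grasp point (between the pads) lies r.pinch_z behind it (r.pinch_z is the distance from the TCP to the grasp point, in m); z points along the fingers, y is the line along which they close (so a half turn about z gives the same grasp; the last joint's range is limited). The gripper opens to 85 mm and grips with 20 to 120 N. Pads are 22 mm wide; open, the fingers measure 114 mm over their backs; the gripper's body (76 mm by 85 mm) begins 54 mm behind the grasp point. The pads swing forward as they close: fully open they stand 13 mm farther back than shut.
Start: joints at [-1.243, 0.15, 1.437, -0, 1.554, -0.134], TCP at [0.256, -0.515, 0.231] pointing down, gripper open.
Joint ranges: [-2.8, 2.8], [-0.68, 2.1], [0.12, 2.68], [-1.39, 4.53], [0.16, 2.79], [-2.81, 2.81]. Speed limits (rad/s): [1.89, 1.89, 2.22, 3.01, 3.01, 3.01].

INTERFACE

Orientations are given as [roll, pitch, yaw] about the fixed x, y, z axes, in that order (R = Rz(yaw) Ry(pitch) Rx(roll)).
In Python, from station import r gives the robot as it stands. The module is installed in compiled form; this text tells all that it offers.
- The arm moves only by the tool move_arm, never from a script. Its argument "plan" is a list of rows, each an object with "delta_pos": the shift along the tool's x, y, z in units of 30 mm (1.0 is 30 mm), a list of three; "turn": the turn, a rotation vector about the tool's x, y, z in units of 6 degrees (1.0 is 6 degrees), a list of three; "jaw": the opening in per cent of the stroke, from 0 (shut) to 100 (fully open). A call has 1 to 10 rows; each row is the pose to reach, as a shift and turn from the pose commanded when the call began, along the tool's axes at that moment; what a row does not reach only later rows make up. A row lasts 1/12 s, in which the tool goes at most 41.7 mm and 7.16 degrees, less where a joint would pass 70% of its speed; a pose out of reach is approached as far as the arm can. A call with a gripper value outside its range is refused whole. The fingers move at their own pace and stop on an object; "squeeze" is the grip in N (left out, the last holds). Time passes only in rows, so rows that repeat a pose let the fingers close. It gives the time, the measured TCP pose, the force, the opening and the grip force at its end, in the units of the state.
- r.read_state(): the state, without advancing time (a new reading comes with each control period).
- r.get_image(name): name is "scene" or "side" or "wrist"; returns a dict with "pixels" (420x560x3 uint8, blue, green, red), "z_map" (420x560 float32, m along the optical axis (not along the pixel's ray), 0 where there is no reading), "K" (3x3 intrinsics, pixels), "k1" (the pictures are not rectified: a ray, as slopes to the right and down, at radius r is drawn at 1 + k1 r^2 times it, then the intrinsics apply), "extrinsics" (4x4, takes a point from world to camera coordinates). Camera axes: x right, y down, z forward; pixel columns grow to the right and rows downward; lengths in m; the calibration is good to about 2 mm. A picture is of the moment at which its call begins.
- r.job_done(): hands the job in; it is judged then, once.
The state is a dict: "time": time; "q": joint angles; "qvel": joint speeds; "joint_efforts": joint torques, N m; "position": TCP position; "tool_rot": TCP orientation; "contact_force": force on the tool from outside, world axes, zero at the start; "torque": the same for the moment, N m; "gripper_width": opening from 0.0 (shut) to 1.0 (fully open); "finger_force": force on a finger pad.
Only numpy, scipy, OpenCV 4.12 (cv2) and the standard library are available. Lean on these libraries where they do the work, as an engineer would, in place of code of your own. Each camera call takes 0.05 s, during which the arm holds its last target. There are 200 camera calls.

TASK

The squat tin at the back of the cardboard tray is wanted on the scale, but the wide, the slim and the square tin stand close around it. Stand those three on the flat cardboard sheet beside the tray first, then set the squat tin in the middle of the scale's round plate, and then put the three back in the tray, each on the very spot where it stood before. Keep all four tins upright throughout and leave the small jar, the matchbox and the roll of tape alone.

Things in the scene. Friction and masses are not known exactly. Their poses are not given: they have to be found in the camera images.
- squat_tin: the tin to fetch: low round steel tin, 60 mm diameter, 42 mm high, 50 to 100 g, filled to just under the rim with a coil of cardboard (solid, cannot be gripped inside); hemmed in at the back middle of the tray by the three taller tins, 5 to 18 mm from each. Origin: centre of its underside, z up
- wide_tin: round steel tin, 65 mm diameter, 102 mm high, 90 to 180 g, filled with a cardboard coil to just under the rim (solid). Stands in the tray beside or in front of the squat tin. Origin: centre of its underside, z up
- slim_tin: round steel tin, 52 mm diameter, 90 mm high, 60 to 130 g, filled with a cardboard coil (solid). Stands in the tray beside or in front of the squat tin. Origin: centre of its underside, z up
- square_tin: square tin, 60 x 60 mm, 96 mm high, 100 to 200 g, filled with folded cardboard strips (solid). Stands in the tray beside or in front of the squat tin. Origin: centre of its underside, z up; x and y square to its sides, which lie along those of the tray to within about 0.1 rad
- tray: low cardboard stock tray, 220 mm along its x by 250 mm along its y, fixed to the table; walls 30 mm high and 4 mm thick, floor 4 mm thick. Origin: centre of its underside on the table. In its frame the squat tin stands near x +35, y 0 mm; of the three tall tins one stands in front near x -35, y 0 and two at the sides near x +30, y +70 and x +30, y -70 mm, which is which changes
- sheet: side area: flat piece of corrugated cardboard, 280 mm along its x by 150 mm along its y, 4 mm thick, fixed to the table, lying to the left or right of the tray; empty at the start, room for three tins in a row along its x, 85 mm apart. Origin: centre of its underside on the table
- scale_plate (a point): centre of the top face of the kitchen scale's round aluminium plate (136 mm diameter), 26 mm above the table; the scale, a white 200 x 150 mm box with a small display on the robot's side, is fixed and lies across the tray from the sheet; the plate does not give. z up
- jar: small lidded glass jar, 48 mm diameter, 46 mm high, in a front corner of the tray (near x -68, y +85 or -85 mm in the tray's frame); stays where it is. Origin: centre of its underside, z up
- matchbox: matchbox, 36 x 53 x 15 mm, lying flat in the other front corner of the tray; stays where it is. Origin: centre of its underside, z up
- tape: roll of brown packing tape lying flat on the table just beyond the scale, 80 mm outer and 62 mm inner diameter, 36 mm high; stays where it is. Origin: centre of its underside, z up
Not all that is in view belongs to the job. Leave any purple look-alike of the wide_tin alone.

How it is judged:
By the outcome, as a careful person would: the job done as asked, in the order asked, and still so for the second after the job is handed in, with the robot touching nothing.
It also fails if it takes over 136 s, if anything falls off the work surface, if the arm or the gripper's body presses on something with over 40 N, if the wrist force passes 120 N, or if a joint passes its speed limit or range.

## Working session

There is one attempt and no reset: what is moved stays moved. The work goes in short steps, Python scripts to look and compute and a tool call to move; the robot and the scene stay as the last step left them, time stands still between calls to the robot, and variables do not carry over. Pictures are saved under pics/ and viewed, at most 14 in all, crops included, and the job is handed in when it is done.

Besides the shell and the picture viewer there is one more tool, called after ">>>" as name(argument=value, ...), one argument or row to a line, values as JSON. move_arm: Moves the arm, as the interface text tells. Its arguments: {"type":"object","properties":{"plan":{"type":"array","items":{"type":"object","properties":{"delta_pos":{"type":"array","items":{"type":"number"}},"turn":{"type":"array","items":{"type":"number"}},"jaw":{"type":"number"}}}},"squeeze":{"type":"number"}},"required":["plan"]}

```bash
ls; mkdir -p pics
cat > h.py <<'E'
import numpy as np, cv2
from station import r
def cloud(im):
    K,k1,E=im["K"],im["k1"],im["extrinsics"]; z=im["z_map"]; h,w=z.shape
    v,u=np.mgrid[:h,:w]; pts=np.stack([u,v],-1).reshape(-1,1,2).astype(np.float64)
    n=cv2.undistortPoints(pts,K,np.array([k1,0,0,0.])).reshape(h,w,2)
    c=np.concatenate([n*z[...,None],z[...,None]],-1)
    W=(c-E[:3,3])@E[:3,:3]
    W[z==0]=np.nan
    return W
E
python3 - <<'E'
from h import *
s=r.read_state(); print(s, r.pinch_z)
for n in ("scene","side"):
    im=r.get_image(n); cv2.imwrite(f"pics/{n}.png",im["pixels"]); np.savez(f"{n}.npz",**im)
    print(n,im["extrinsics"].round(3).tolist(),im["k1"])
E
```

```text
pics
{'time': 0.0, 'q': array([-1.24301266e+00,  1.50958357e-01,  1.43803600e+00,  1.40827411e-06,
        1.55384125e+00, -1.33974465e-01]), 'qvel': array([-1.23043311e-03, -6.13802648e-04,  5.62262419e-05,  1.23887058e-03,
       -1.81233604e-04, -6.85119720e-04]), 'joint_efforts': array([ 3.08537965e-04, -7.13043952e+01, -5.70869887e+01, -1.50402843e-04,
        8.88336537e-03, -7.78988488e-05]), 'position': array([ 0.25608534, -0.51452949,  0.23068875]), 'tool_rot': array([-3.14036102e+00, -1.67422523e-04,  4.61758003e-01]), 'contact_force': array([ 0.22588807, -0.65580132, -0.50286755]), 'torque': array([ 0.0171067 , -0.00799296,  0.01688571]), 'finger_force': 0.0, 'gripper_width': 1.0039604930060184} 0.0187
scene [[0.81, 0.587, -0.013, -0.426], [0.431, -0.61, -0.665, -0.202], [-0.398, 0.533, -0.747, 1.076], [0.0, 0.0, 0.0, 1.0]] -0.06148808220719838
side [[-0.984, -0.176, 0.006, 0.552], [-0.116, 0.622, -0.774, 0.122], [0.133, -0.763, -0.633, 0.737], [0.0, 0.0, 0.0, 1.0]] 0.021077623119052234
```

View pics/scene.png

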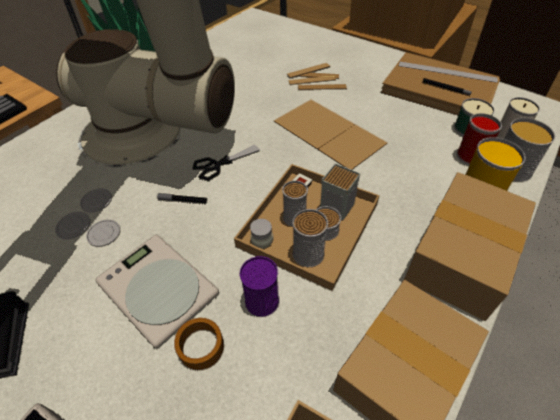

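View pics/side.png

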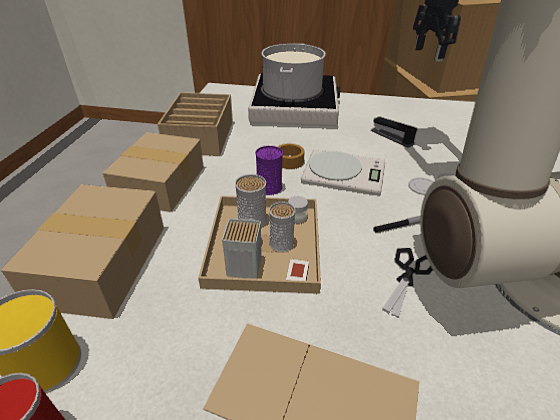

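The scene view shows the tray in the middle: wide tin (310,225), slim (295,195), square (340,185), squat (328,217), jar (261,232) and matchbox (302,181). The purple look-alike is at (260,285), the scale plate at (162,290), the tape at (198,343) and the sheet at (330,130).

The only thing that could be mistaken for the wanted squat tin is the jar (261,232). The purple tin could be mistaken for the wide tin. I'll measure now and make one crop.

```bash
cat > m.py <<'E'
from h import *
from scipy import ndimage
P=[];C=[]
for n in ("scene","side"):
    im=dict(np.load(n+".npz")); W=cloud(im); 
    P.append(W.reshape(-1,3)); C.append(im["pixels"].reshape(-1,3))
    if n=="scene":
        for nm,p in dict(wide=(310,222),slim=(294,188),square=(341,175),squat=(329,214),jar=(261,227),purple=(259,268),plate=(162,290),tape=(180,340),sheet=(330,125),table=(200,250)).items(): print(nm,W[p[1],p[0]].round(4))
        cv2.imwrite("pics/crop.png",cv2.resize(im["pixels"][150:320,215:400],None,fx=3.5,fy=3.5,interpolation=2))
        m=cv2.inRange(W[...,2].astype(np.float32),0.022,0.030)
P=np.concatenate(P);C=np.concatenate(C)
ok=np.isfinite(P[:,0]);P=P[ok];C=C[ok]
# top-down height map 1mm: x .2-.9, y -.6-.5
def top(P,C,res=0.002):
    i=((0.95-P[:,0])/res).astype(int); j=((0.5-P[:,1])/res).astype(int)
    k=(i>=0)&(i<400)&(j>=0)&(j<550)&(P[:,2]<.2); i,j,P,C=i[k],j[k],P[k],C[k]
    o=np.argsort(P[:,2]); img=np.zeros((400,550,3),np.uint8); img[i[o],j[o]]=C[o]
    return img
cv2.imwrite("pics/top.png",top(P,C))
np.savez("P.npz",P=P,C=C)
E
python3 m.py
```

```text
wide [ 0.6265 -0.0547  0.1015]
slim [0.5456 0.0097 0.0886]
square [0.606  0.0942 0.0922]
squat [0.6214 0.0286 0.0402]
jar [ 0.5318 -0.0851  0.0487]
purple [ 0.6098 -0.1852  0.0976]
plate [ 0.461  -0.2936  0.0244]
tape [ 0.5589 -0.342   0.0281]
sheet [0.4426 0.3303 0.0044]
table [ 4.405e-01 -1.771e-01  2.000e-04]
```

View pics/crop.png

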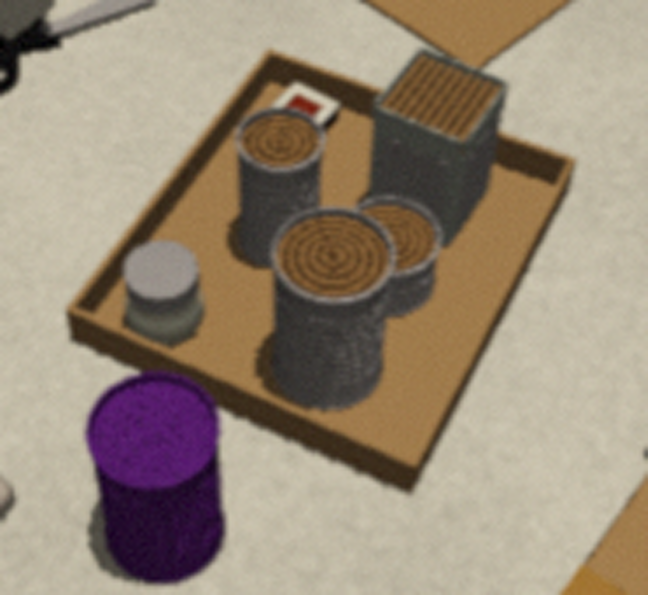

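View pics/top.png

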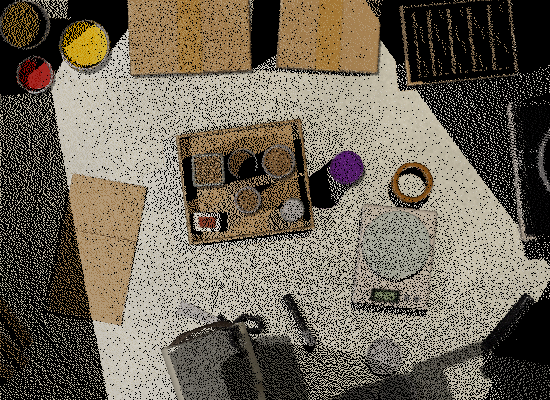

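The crop confirms the squat tin (crop 400,235) sits low between the wide tin (335,250), slim tin (280,140) and square tin (440,95), with the purple can outside the tray.

```bash
cat > fit.py <<'E'
from h import *
from scipy.optimize import least_squares
d=np.load("P.npz");P=d["P"]
def top(c,z0,z1,rad=.055):
    k=(np.hypot(*(P[:,:2]-c).T)<rad)&(P[:,2]>z0)&(P[:,2]<z1); return P[k]
def circ(Q,R):
    # centre such that points lie inside R, tight: penalise outside + midpoint of extremes over many directions
    a=np.linspace(0,np.pi,36,endpoint=False); D=np.stack([np.cos(a),np.sin(a)]); p=Q[:,:2]@D
    hi=np.percentile(p,99.5,axis=0);lo=np.percentile(p,.5,axis=0)
    c=np.linalg.lstsq(D.T,(hi+lo)/2,rcond=None)[0]; return c,(hi-lo).min(),(hi-lo).max()
for n,c,z0,z1,R in [("wide",(.627,-.053),.094,.12,.0325),("slim",(.546,.008),.082,.11,.026),("squat",(.623,.026),.037,.055,.03),("jar",(.53,-.085),.042,.06,.024),("purple",(.61,-.19),.092,.12,.0325),("plate",(.46,-.293),.0225,.032,.068)]:
    Q=top(np.array(c),z0,z1,R+.012); cc,l,h=circ(Q,R); print(n,len(Q),cc.round(4),"diam",l.round(4),h.round(4),"ztop",np.percentile(Q[:,2],[50,98]).round(4))
def rect(Q,n):
    r_=cv2.minAreaRect((Q[:,:2]*1000).astype(np.float32)); print(n,len(Q),r_,np.percentile(Q[:,2],[50,98]).round(4))
Q=top(np.array((.607,.088)),.088,.12,.055); rect(Q,"square")
# sheet
C=d["C"].astype(int)
k=(P[:,2]>-.004)&(P[:,2]<.010)&(P[:,0]>.28)&(P[:,0]<.65)&(P[:,1]>.19)&(P[:,1]<.40)&(C[:,2]-C[:,0]>45)
rect(P[k],"sheet")
# tray rim
k=(P[:,2]>.026)&(P[:,2]<.034)&(P[:,0]>.44)&(P[:,0]<.74)&(P[:,1]>-.15)&(P[:,1]<.17)&(C[:,2]-C[:,0]>25)
rect(P[k],"tray")
k=(P[:,2]>.012)&(P[:,2]<.045)&(P[:,0]>.55)&(P[:,0]<.63)&(P[:,1]>-.38)&(P[:,1]<-.27)
Q=P[k];print("tape",circ(Q,.04),np.percentile(Q[:,2],98))
E
python3 fit.py
```

```text
wide 1397 [ 0.6273 -0.057 ] diam 0.0616 0.0648 ztop [0.1006 0.106 ]
slim 871 [0.5502 0.0047] diam 0.0497 0.0515 ztop [0.0883 0.0939]
squat 482 [0.6227 0.0263] diam 0.0531 0.0785 ztop [0.0419 0.0534]
jar 516 [ 0.5304 -0.0847] diam 0.0406 0.0448 ztop [0.0487 0.0513]
purple 1450 [ 0.615  -0.1933] diam 0.0619 0.0643 ztop [0.0966 0.102 ]
plate 4732 [ 0.4602 -0.2932] diam 0.1293 0.132 ztop [0.025  0.0276]
square 1583 ((610.6273803710938, 83.78388977050781), (62.817420959472656, 62.91667938232422), 3.938538074493408) [0.0949 0.1001]
sheet 17315 ((449.2688293457031, 309.1121826171875), (156.1726531982422, 287.7806701660156), 79.38368225097656) [0.003  0.0057]
tray 1612 ((585.9032592773438, 9.928268432617188), (222.1254119873047, 253.72352600097656), 7.3488969802856445) [0.0285 0.0315]
tape (array([ 0.58561515, -0.32447788]), np.float64(0.07375396671799417), np.float64(0.08145944987500142)) 0.037116736162545405
```

```bash
cat > go.py <<'E'
# usage: go.py x y z yaw -> delta (30 mm units) and turn (6 deg units) in present tool axes
import sys, numpy as np
from scipy.spatial.transform import Rotation as Ro
from station import r
s=r.read_state(); T=Ro.from_euler("xyz",s["tool_rot"]); a=list(map(float,sys.argv[1:5]))
D=Ro.from_euler("xyz",[np.pi,0,a[3]])
print(round(s["time"],2),"at",s["position"].round(4),s["tool_rot"].round(3),"delta",(T.inv().apply(np.array(a[:3])-s["position"])/.03).round(2),
 "turn",((T.inv()*D).as_rotvec(degrees=True)/6).round(2))
E
python3 go.py .56 .01 .33 .07
```

```text
0.1 at [ 0.2561 -0.5146  0.2308] [-3.141 -0.     0.462] delta [ 16.86 -11.15  -3.29] turn [-0.01  0.    3.74]
```

>>> move_arm(
  plan=[
    {"delta_pos": [4,-2.6,-3.3],"turn": [0,0,1],"jaw": 100},
    {"delta_pos": [16.86,-11.15,-3.3],"turn": [0,0,3.74],"jaw": 100},
    {"delta_pos": [16.86,-11.15,-3.3],"turn": [0,0,3.74],"jaw": 100},
    {"delta_pos": [16.86,-11.15,-3.3],"turn": [0,0,3.74],"jaw": 100},
    {"delta_pos": [16.86,-11.15,-3.3],"turn": [0,0,3.74],"jaw": 100},
    {"delta_pos": [16.86,-11.15,-3.3],"turn": [0,0,3.74],"jaw": 100},
    {"delta_pos": [16.86,-11.15,-3.3],"turn": [0,0,3.74],"jaw": 100},
    {"delta_pos": [16.86,-11.15,-3.3],"turn": [0,0,3.74],"jaw": 100},
    {"delta_pos": [16.86,-11.15,-3.3],"turn": [0,0,3.74],"jaw": 100},
    {"delta_pos": [16.86,-11.15,-3.3],"turn": [0,0,3.74],"jaw": 100},
  ],
)

```text
time: 0.93
position: [0.4574, -0.1662, 0.3035]
tool_rot: [-3.142, -0.0, 0.07]
contact_force: [0.1, -1.0, -0.4]
gripper_width: 0.999
finger_force: 0.0
```

```bash
python3 go.py .56 .01 .33 .07
```

```text
0.93 at [ 0.4574 -0.1662  0.3035] [-3.142 -0.     0.07 ] delta [ 3.82 -5.62 -0.88] turn [-0. -0. -0.]
```

>>> move_arm(
  plan=[
    {"delta_pos": [3.82,-5.62,-0.88],"turn": [0,0,0],"jaw": 100},
    {"delta_pos": [3.82,-5.62,-0.88],"turn": [0,0,0],"jaw": 100},
    {"delta_pos": [3.82,-5.62,-0.88],"turn": [0,0,0],"jaw": 100},
    {"delta_pos": [3.82,-5.62,-0.88],"turn": [0,0,0],"jaw": 100},
    {"delta_pos": [3.82,-5.62,-0.88],"turn": [0,0,0],"jaw": 100},
    {"delta_pos": [3.82,-5.62,-0.88],"turn": [0,0,0],"jaw": 100},
    {"delta_pos": [3.82,-5.62,-0.88],"turn": [0,0,0],"jaw": 100},
    {"delta_pos": [3.82,-5.62,-0.88],"turn": [0,0,0],"jaw": 100},
  ],
)

```text
time: 1.6
position: [0.5593, 0.0079, 0.3291]
tool_rot: [3.142, 0.001, 0.071]
contact_force: [-0.4, -0.2, 0.0]
gripper_width: 1.002
finger_force: 0.0
```

Run:
```python
from h import *
print(r.read_state()["position"])
im=r.get_image("wrist"); cv2.imwrite("pics/w1.png",im["pixels"]); np.savez("w1.npz",**im)
E=im["extrinsics"]; print("cam",(-E[:3,:3].T@E[:3,3]).round(3))
```

```text
[0.55928324 0.00787295 0.32914048]
cam [0.627 0.012 0.472]
```

View pics/w1.png

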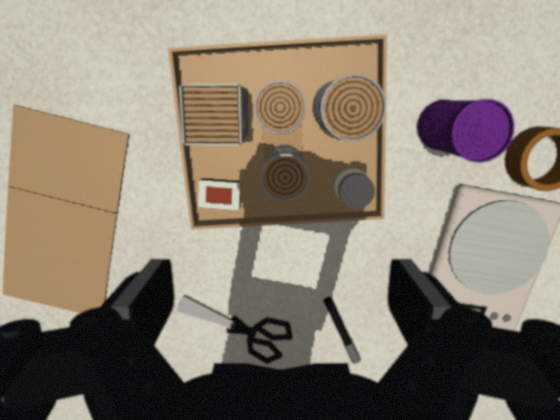

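The wrist view shows everything from above: square (212,115), squat (280,107), wide (352,107), slim (285,172), jar (355,188), matchbox (218,195), scale plate (500,247) and sheet (65,210).

```bash
cat > wfit.py <<'E'
from h import *
from scipy.optimize import minimize
def near(W,c,z0,z1,rad):
    k=(np.hypot(W[...,0]-c[0],W[...,1]-c[1])<rad)&(W[...,2]>z0)&(W[...,2]<z1); return W[k]
def circ(Q,R):
    # known-radius disc: few points outside, few just-inside empty -> midpoint of extents
    a=np.linspace(0,np.pi,60,endpoint=False); D=np.stack([np.cos(a),np.sin(a)]); p=Q[:,:2]@D
    hi,lo=np.percentile(p,[99.7,.3],axis=0); c=np.linalg.lstsq(D.T,(hi+lo)/2,rcond=None)[0]
    return c,(hi-lo).min(),(hi-lo).max()
def rep(W,L):
    for n,c,z,R in L:
        Q=near(W,c,z-.009,z+.006,R+.007)
        if n=="square":
            q=cv2.minAreaRect((Q[:,:2]*1000).astype(np.float32)); print(n,q)
        else:
            cc,l,h=circ(Q,R); print(n,len(Q),cc.round(4),l.round(4),h.round(4),np.median(Q[:,2]).round(4))
E
python3 - <<'E'
from wfit import *
im=dict(np.load("w1.npz")); W=cloud(im)
for p in [(280,107),(352,107),(285,175),(212,115),(500,247)]: print(p,W[p[1],p[0]].round(4))
rep(W,[("wide",(.627,-.057),.106,.0325),("slim",(.55,.005),.094,.026),("squat",(.623,.015),.046,.03),("square",(.6106,.0838),.100,.043),("plate",(.46,-.293),.026,.068),("jar",(.53,-.085),.05,.024)])
C=im["pixels"].astype(int)
k=(W[...,2]>-.004)&(W[...,2]<.010)&(W[...,1]>.19)&(C[...,2]-C[...,0]>45)&(W[...,0]>.3)&(W[...,0]<.65)
print(cv2.minAreaRect((W[k][:,:2]*1000).astype(np.float32)))
k=(W[...,2]>.026)&(W[...,2]<.034)&(W[...,0]>.44)&(W[...,0]<.74)&(W[...,1]>-.15)&(W[...,1]<.17)
print(cv2.minAreaRect((W[k][:,:2]*1000).astype(np.float32)))
E
```

```text
(280, 107) [0.6205 0.0117 0.0451]
(352, 107) [ 0.6265 -0.0592  0.1038]
(285, 175) [0.5511 0.0014 0.0914]
(212, 115) [0.6087 0.0798 0.097 ]
(500, 247) [ 0.4611 -0.2957  0.0267]
wide 3431 [ 0.6259 -0.0596] 0.0619 0.0629 0.1017
slim 1795 [0.549  0.0018] 0.0495 0.0503 0.0896
squat 2229 [0.6207 0.0156] 0.0577 0.0681 0.0416
square ((609.3613891601562, 81.45271301269531), (60.08843231201172, 61.06711959838867), 3.9336085319519043)
plate 8616 [ 0.4609 -0.2916] 0.1381 0.1457 0.0264
jar 1015 [ 0.529  -0.0871] 0.0414 0.0421 0.0504
((449.78729248046875, 304.9540100097656), (152.28868103027344, 280.6236572265625), 79.33197784423828)
((584.2725830078125, 6.9356689453125), (221.184814453125, 251.58689880371094), 7.356883525848389)
```

```bash
python3 go.py .5495 .0032 .055 .07
```

```text
1.65 at [0.5591 0.0073 0.3293] [3.142e+00 1.000e-03 7.000e-02] delta [-0.32  0.11  9.14] turn [ 0.    0.01 -0.  ]
```

>>> move_arm(
  plan=[
    {"delta_pos": [-0.32,0.11,1.3],"turn": [0,0,0],"jaw": 100},
    {"delta_pos": [-0.32,0.11,2.6],"turn": [0,0,0],"jaw": 100},
    {"delta_pos": [-0.32,0.11,3.9],"turn": [0,0,0],"jaw": 100},
    {"delta_pos": [-0.32,0.11,5.2],"turn": [0,0,0],"jaw": 100},
    {"delta_pos": [-0.32,0.11,6],"turn": [0,0,0],"jaw": 100},
    {"delta_pos": [-0.32,0.11,6],"turn": [0,0,0],"jaw": 100},
    {"delta_pos": [-0.32,0.11,6],"turn": [0,0,0],"jaw": 100},
  ],
)

```text
time: 2.23
position: [0.5496, 0.0031, 0.1498]
tool_rot: [-3.141, 0.001, 0.069]
contact_force: [-0.3, 0.5, 0.6]
gripper_width: 1.0
finger_force: 0.0
```

```bash
python3 go.py .5495 .0032 .055 .07
python3 - <<'E'
from h import *
im=r.get_image("wrist"); cv2.imwrite("pics/w2.png",im["pixels"]); np.savez("w2.npz",**im)
from wfit import *
W=cloud(im); rep(W,[("slim",(.5495,.0032),.094,.026),("squat",(.62,.0117),.046,.026),("wide",(.6265,-.0583),.106,.0325),("square",(.61,.0826),.1,.043)])
E
```

```text
2.23 at [0.5496 0.0031 0.1498] [-3.141e+00  1.000e-03  6.900e-02] delta [ 0.   -0.    3.16] turn [-0.    0.01 -0.01]
slim 5889 [0.5494 0.0019] 0.0497 0.0502 0.0896
squat 6672 [0.6207 0.0124] 0.0575 0.0579 0.0416
wide 13525 [ 0.6263 -0.0596] 0.0622 0.0629 0.1018
square ((609.4176025390625, 81.09395599365234), (60.2121467590332, 61.30049514770508), 3.6457109451293945)
```

View pics/w2.png

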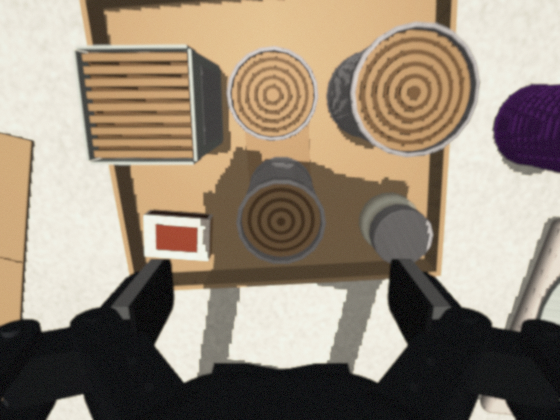

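The wrist view shows the slim tin (281,220) centred between the open fingers (150 and 410), with the neighbours clear of them.

>>> move_arm(
  plan=[
    {"delta_pos": [0,0.03,1.2],"turn": [0,0,0],"jaw": 100},
    {"delta_pos": [0,0.03,2.2],"turn": [0,0,0],"jaw": 100},
    {"delta_pos": [0,0.03,2.8],"turn": [0,0,0],"jaw": 100},
    {"delta_pos": [0,0.03,3.15],"turn": [0,0,0],"jaw": 100},
    {"delta_pos": [0,0.03,3.15],"turn": [0,0,0],"jaw": 70},
    {"delta_pos": [0,0.03,3.15],"turn": [0,0,0],"jaw": 50},
    {"delta_pos": [0,0.03,3.15],"turn": [0,0,0],"jaw": 40},
    {"delta_pos": [0,0.03,3.15],"turn": [0,0,0],"jaw": 40},
    {"delta_pos": [0,0.03,3.15],"turn": [0,0,0],"jaw": 40},
    {"delta_pos": [0,0.03,3.15],"turn": [0,0,0],"jaw": 40},
  ],
  squeeze=40,
)

```text
time: 3.12
position: [0.5514, 0.0029, 0.0575]
tool_rot: [3.141, -0.003, 0.07]
contact_force: [0.1, -0.6, 6.7]
gripper_width: 0.603
finger_force: 41.0
```

```bash
cat > look.py <<'E'
# tin centres (slim wide square squat) from scene+side, for before/after comparison
from wfit import *
import sys
L=dict(slim=((.5495,.0022),.094,.026),wide=((.6263,-.0592),.106,.0325),square=((.6095,.0815),.1,.043),squat=((.6207,.012),.046,.027))
for n in ("scene","side"):
    im=dict(np.load(n+".npz")) if "old" in sys.argv else r.get_image(n); W=cloud(im); print(n); rep(W,[(k,*L[k]) for k in sys.argv[1].split(",")])
E
python3 look.py slim,wide,square,squat old; python3 look.py slim; python3 go.py .533 .293 .18 .066
```

```text
scene
slim 422 [0.5512 0.0047] 0.0484 0.0516 0.0889
wide 823 [ 0.6282 -0.0573] 0.062 0.0644 0.1011
square ((611.55029296875, 83.58915710449219), (60.769588470458984, 62.3421516418457), 4.330889701843262)
squat 327 [0.6255 0.0188] 0.0393 0.0596 0.0412
side
slim 397 [0.5492 0.0049] 0.0496 0.0511 0.0879
wide 494 [ 0.6262 -0.0568] 0.0615 0.0648 0.1
square ((609.458740234375, 83.92701721191406), (60.50811004638672, 62.46862030029297), 3.9329288005828857)
squat 16 [ 0.6231 -0.0106] 0.0047 0.0268 0.043
scene
slim 243 [0.5549 0.0047] 0.0404 0.0622 0.0892
side
slim 123 [0.5484 0.0044] 0.0447 0.0507 0.0877
3.22 at [0.5514 0.0029 0.0575] [ 3.141e+00 -3.000e-03  7.000e-02] delta [ 0.08 -9.69 -4.09] turn [ 0.01 -0.03  0.04]
```

>>> move_arm(
  plan=[
    {"delta_pos": [0,0,-0.5],"turn": [0,0,0],"jaw": 40},
    {"delta_pos": [0,0,-1.5],"turn": [0,0,0],"jaw": 40},
    {"delta_pos": [0,0,-2.7],"turn": [0,0,0],"jaw": 40},
    {"delta_pos": [0,0,-4.1],"turn": [0,0,0],"jaw": 40},
    {"delta_pos": [0.02,-1.0,-4.1],"turn": [0,0,0],"jaw": 40},
    {"delta_pos": [0.04,-2.3,-4.1],"turn": [0,0,0],"jaw": 40},
    {"delta_pos": [0.05,-3.6,-4.1],"turn": [0,0,0],"jaw": 40},
    {"delta_pos": [0.05,-4.9,-4.1],"turn": [0,0,0],"jaw": 40},
    {"delta_pos": [0.06,-6.2,-4.1],"turn": [0,0,0],"jaw": 40},
    {"delta_pos": [0.08,-7.4,-4.1],"turn": [0,0,0],"jaw": 40},
  ],
)

```text
time: 4.05
position: [0.5368, 0.227, 0.1801]
tool_rot: [-3.141, -0.002, 0.07]
contact_force: [1.6, -0.4, -0.1]
gripper_width: 0.597
finger_force: 42.0
```

```bash
python3 go.py .533 .293 .18 .07
```

```text
4.05 at [0.5368 0.227  0.1801] [-3.141e+00 -2.000e-03  7.000e-02] delta [ 0.03 -2.2   0.01] turn [-0.01 -0.02  0.  ]
```

>>> move_arm(
  plan=[
    {"delta_pos": [0.02,-1.2,0],"turn": [0,0,0],"jaw": 40},
    {"delta_pos": [0.03,-1.9,0],"turn": [0,0,0],"jaw": 40},
    {"delta_pos": [0.03,-2.2,0.3],"turn": [0,0,0],"jaw": 40},
    {"delta_pos": [0.03,-2.2,1.4],"turn": [0,0,0],"jaw": 40},
    {"delta_pos": [0.03,-2.2,2.5],"turn": [0,0,0],"jaw": 40},
    {"delta_pos": [0.03,-2.2,3.3],"turn": [0,0,0],"jaw": 40},
    {"delta_pos": [0.03,-2.2,3.7],"turn": [0,0,0],"jaw": 40},
    {"delta_pos": [0.03,-2.2,3.9],"turn": [0,0,0],"jaw": 40},
    {"delta_pos": [0.03,-2.2,4.0],"turn": [0,0,0],"jaw": 40},
    {"delta_pos": [0.03,-2.2,4.05],"turn": [0,0,0],"jaw": 40},
  ],
)

```text
time: 4.88
position: [0.534, 0.2907, 0.0579]
tool_rot: [-3.141, -0.002, 0.07]
contact_force: [-0.5, -0.1, -1.5]
gripper_width: 0.6
finger_force: 42.1
```

```bash
python3 go.py .533 .293 .0575 .07
```

```text
4.88 at [0.534  0.2907 0.0579] [-3.141e+00 -2.000e-03  7.000e-02] delta [-0.03 -0.08  0.01] turn [-0.01 -0.02 -0.  ]
```

>>> move_arm(
  plan=[
    {"delta_pos": [0,0,0.05],"turn": [0,0,0],"jaw": 40},
    {"delta_pos": [0,0,0.05],"turn": [0,0,0],"jaw": 58},
    {"delta_pos": [0,0,0.05],"turn": [0,0,0],"jaw": 70},
    {"delta_pos": [0,0,0.05],"turn": [0,0,0],"jaw": 100},
    {"delta_pos": [0,0,0.05],"turn": [0,0,0],"jaw": 100},
    {"delta_pos": [0,0,-0.5],"turn": [0,0,0],"jaw": 100},
    {"delta_pos": [0,0,-1.5],"turn": [0,0,0],"jaw": 100},
    {"delta_pos": [0,0,-2.8],"turn": [0,0,0],"jaw": 100},
    {"delta_pos": [0,0,-3.2],"turn": [0,0,0],"jaw": 100},
    {"delta_pos": [0,0,-3.2],"turn": [0,0,0],"jaw": 100},
  ],
)

```text
time: 5.72
position: [0.5348, 0.2913, 0.1572]
tool_rot: [-3.139, -0.006, 0.07]
contact_force: [0.6, -0.1, 0.2]
gripper_width: 0.999
finger_force: 0.0
```

```bash
python3 go.py .6095 .0815 .155 .066
python3 - <<'E'
from wfit import *
W=cloud(r.get_image("wrist")); rep(W,[("slim",(.534,.2907),.094,.026)])
E
```

```text
5.72 at [0.5348 0.2913 0.1572] [-3.139 -0.006  0.07 ] delta [1.99 7.15 0.07] turn [-0.02 -0.06  0.04]
slim 5485 [0.5323 0.29  ] 0.0498 0.0502 0.0896
```

>>> move_arm(
  plan=[
    {"delta_pos": [0.3,1.0,0],"turn": [0,0,0],"jaw": 100},
    {"delta_pos": [0.6,2.2,0],"turn": [0,0,0],"jaw": 100},
    {"delta_pos": [1.0,3.5,0],"turn": [0,0,0],"jaw": 100},
    {"delta_pos": [1.3,4.8,0],"turn": [0,0,0],"jaw": 100},
    {"delta_pos": [1.7,6.1,0],"turn": [0,0,0],"jaw": 100},
    {"delta_pos": [1.95,6.9,0],"turn": [0,0,0],"jaw": 100},
    {"delta_pos": [1.99,7.15,0],"turn": [0,0,0],"jaw": 100},
    {"delta_pos": [1.99,7.15,0.07],"turn": [0,0,0],"jaw": 100},
    {"delta_pos": [1.99,7.15,0.07],"turn": [0,0,0],"jaw": 100},
  ],
)

```text
time: 6.52
position: [0.6073, 0.0812, 0.1493]
tool_rot: [-3.141, 0.002, 0.069]
contact_force: [0.0, 0.8, -1.0]
gripper_width: 1.0
finger_force: 0.0
```

```bash
python3 - <<'E'
from wfit import *
W=cloud(r.get_image("wrist")); rep(W,[("square",(.6095,.0815),.1,.043),("squat",(.62,.0117),.046,.026)])
E
python3 go.py .6095 .0815 .061 .066
```

```text
square ((609.1656494140625, 81.02340698242188), (60.81710433959961, 60.286434173583984), 3.8275790214538574)
squat 5519 [0.6209 0.0127] 0.0574 0.0582 0.0418
6.57 at [0.6072 0.0818 0.1497] [-3.141e+00  1.000e-03  7.100e-02] delta [0.08 0.02 2.96] turn [-0.01  0.01  0.04]
```

>>> move_arm(
  plan=[
    {"delta_pos": [0.07,0.02,1.1],"turn": [0,0,0.03],"jaw": 100},
    {"delta_pos": [0.07,0.02,2.1],"turn": [0,0,0.03],"jaw": 100},
    {"delta_pos": [0.07,0.02,2.7],"turn": [0,0,0.03],"jaw": 100},
    {"delta_pos": [0.07,0.02,2.95],"turn": [0,0,0.03],"jaw": 100},
    {"delta_pos": [0.07,0.02,2.95],"turn": [0,0,0.03],"jaw": 85},
    {"delta_pos": [0.07,0.02,2.95],"turn": [0,0,0.03],"jaw": 70},
    {"delta_pos": [0.07,0.02,2.95],"turn": [0,0,0.03],"jaw": 50},
    {"delta_pos": [0.07,0.02,2.95],"turn": [0,0,0.03],"jaw": 50},
    {"delta_pos": [0.07,0.02,2.95],"turn": [0,0,0.03],"jaw": 50},
    {"delta_pos": [0.07,0.02,2.95],"turn": [0,0,0.03],"jaw": 50},
  ],
)

```text
time: 7.4
position: [0.6107, 0.0807, 0.0635]
tool_rot: [-3.141, -0.002, 0.067]
contact_force: [-0.3, 2.4, 6.9]
gripper_width: 0.694
finger_force: 44.4
```

```bash
python3 go.py .449 .307 .185 .07
```

```text
7.4 at [0.6107 0.0807 0.0635] [-3.141e+00 -2.000e-03  6.700e-02] delta [-4.86 -7.89 -4.06] turn [-0.   -0.02 -0.03]
```

>>> move_arm(
  plan=[
    {"delta_pos": [0,0,-0.5],"turn": [0,0,0],"jaw": 50},
    {"delta_pos": [0,0,-1.5],"turn": [0,0,0],"jaw": 50},
    {"delta_pos": [0,0,-2.7],"turn": [0,0,0],"jaw": 50},
    {"delta_pos": [0,0,-4.0],"turn": [0,0,0],"jaw": 50},
    {"delta_pos": [-0.5,-0.8,-4.1],"turn": [0,0,0],"jaw": 50},
    {"delta_pos": [-1.1,-1.8,-4.1],"turn": [0,0,0],"jaw": 50},
    {"delta_pos": [-1.8,-2.9,-4.1],"turn": [0,0,0],"jaw": 50},
    {"delta_pos": [-2.5,-4.0,-4.1],"turn": [0,0,0],"jaw": 50},
    {"delta_pos": [-3.2,-5.1,-4.1],"turn": [0,0,0],"jaw": 50},
    {"delta_pos": [-3.9,-6.2,-4.1],"turn": [0,0,0],"jaw": 50},
  ],
)

```text
time: 8.23
position: [0.4795, 0.2592, 0.1857]
tool_rot: [-3.141, -0.001, 0.066]
contact_force: [1.2, 1.4, -0.8]
gripper_width: 0.694
finger_force: 43.7
```

```bash
python3 go.py .449 .307 .064 .07
```

```text
8.23 at [0.4795 0.2592 0.1857] [-3.141e+00 -1.000e-03  6.600e-02] delta [-0.91 -1.66  4.05] turn [-0.   -0.01 -0.03]
```

>>> move_arm(
  plan=[
    {"delta_pos": [-0.6,-1.0,0],"turn": [0,0,0],"jaw": 50},
    {"delta_pos": [-0.85,-1.5,0],"turn": [0,0,0],"jaw": 50},
    {"delta_pos": [-0.91,-1.66,0.4],"turn": [0,0,0],"jaw": 50},
    {"delta_pos": [-0.91,-1.66,1.4],"turn": [0,0,0],"jaw": 50},
    {"delta_pos": [-0.91,-1.66,2.5],"turn": [0,0,0],"jaw": 50},
    {"delta_pos": [-0.91,-1.66,3.3],"turn": [0,0,0],"jaw": 50},
    {"delta_pos": [-0.91,-1.66,3.7],"turn": [0,0,0],"jaw": 50},
    {"delta_pos": [-0.91,-1.66,3.9],"turn": [0,0,0],"jaw": 50},
    {"delta_pos": [-0.91,-1.66,4.0],"turn": [0,0,0],"jaw": 50},
    {"delta_pos": [-0.91,-1.66,4.05],"turn": [0,0,0],"jaw": 50},
  ],
)

```text
time: 9.07
position: [0.4509, 0.306, 0.0642]
tool_rot: [-3.141, -0.001, 0.067]
contact_force: [0.1, 0.3, 0.8]
gripper_width: 0.7
finger_force: 43.6
```

>>> move_arm(
  plan=[
    {"delta_pos": [0,0,0.04],"turn": [0,0,0],"jaw": 50},
    {"delta_pos": [0,0,0.04],"turn": [0,0,0],"jaw": 68},
    {"delta_pos": [0,0,0.04],"turn": [0,0,0],"jaw": 78},
    {"delta_pos": [0,0,0.04],"turn": [0,0,0],"jaw": 100},
    {"delta_pos": [0,0,0.04],"turn": [0,0,0],"jaw": 100},
    {"delta_pos": [0,0,-0.5],"turn": [0,0,0],"jaw": 100},
    {"delta_pos": [0,0,-1.5],"turn": [0,0,0],"jaw": 100},
    {"delta_pos": [0,0,-2.8],"turn": [0,0,0],"jaw": 100},
    {"delta_pos": [0,0,-3.2],"turn": [0,0,0],"jaw": 100},
    {"delta_pos": [0,0,-3.2],"turn": [0,0,0],"jaw": 100},
  ],
)

```text
time: 9.9
position: [0.4516, 0.3067, 0.1637]
tool_rot: [-3.139, -0.006, 0.067]
contact_force: [-0.1, 0.5, 0.5]
gripper_width: 1.001
finger_force: 0.0
```

```bash
python3 go.py .6263 -.0592 .165 .07;  python3 - <<'E'
from wfit import *
W=cloud(r.get_image("wrist")); rep(W,[("square",(.449,.306),.1,.043),("slim",(.532,.290),.094,.026)])
E
```

```text
9.9 at [0.4516 0.3067 0.1637] [-3.139 -0.006  0.067] delta [ 4.99 12.56 -0.05] turn [-0.02 -0.05 -0.03]
square ((449.7244873046875, 305.8580627441406), (60.878807067871094, 60.327613830566406), 3.896263837814331)
slim 6835 [0.5321 0.29  ] 0.0495 0.0503 0.0894
```

>>> move_arm(
  plan=[
    {"delta_pos": [0.4,1.0,0],"turn": [0,0,0],"jaw": 100},
    {"delta_pos": [0.9,2.3,0],"turn": [0,0,0],"jaw": 100},
    {"delta_pos": [1.4,3.6,0],"turn": [0,0,0],"jaw": 100},
    {"delta_pos": [1.9,4.9,0],"turn": [0,0,0],"jaw": 100},
    {"delta_pos": [2.4,6.2,0],"turn": [0,0,0],"jaw": 100},
    {"delta_pos": [2.9,7.5,0],"turn": [0,0,0],"jaw": 100},
    {"delta_pos": [3.4,8.8,0],"turn": [0,0,0],"jaw": 100},
    {"delta_pos": [3.9,10.1,0],"turn": [0,0,0],"jaw": 100},
    {"delta_pos": [4.4,11.3,0],"turn": [0,0,0],"jaw": 100},
    {"delta_pos": [4.8,12.2,0],"turn": [0,0,0],"jaw": 100},
  ],
)

```text
time: 10.78
position: [0.6188, -0.0526, 0.158]
tool_rot: [-3.141, 0.002, 0.066]
contact_force: [1.2, 0.5, 0.2]
gripper_width: 1.003
finger_force: 0.0
```

```bash
python3 go.py .6263 -.0592 .15 .07;  python3 - <<'E'
from wfit import *
W=cloud(r.get_image("wrist")); rep(W,[("wide",(.6263,-.0592),.106,.0325),("squat",(.62,.0117),.046,.026)])
E
```

```text
10.78 at [ 0.6188 -0.0526  0.158 ] [-3.141e+00  2.000e-03  6.600e-02] delta [0.24 0.23 0.27] turn [-0.    0.02 -0.04]
wide 9831 [ 0.6264 -0.0598] 0.0624 0.0629 0.1018
squat 5145 [0.6209 0.0122] 0.0573 0.0584 0.0418
```

>>> move_arm(
  plan=[
    {"delta_pos": [0.24,0.23,0.3],"turn": [0,0,0],"jaw": 100},
    {"delta_pos": [0.24,0.23,0.3],"turn": [0,0,0],"jaw": 100},
    {"delta_pos": [0.24,0.23,0.3],"turn": [0,0,0],"jaw": 100},
  ],
)

```text
time: 11.08
position: [0.6255, -0.0553, 0.1488]
tool_rot: [-3.141, 0.003, 0.067]
contact_force: [-0.7, 0.4, 0.4]
gripper_width: 1.001
finger_force: 0.0
```

```bash
python3 go.py .6264 -.0596 .067 .07
```

```text
11.08 at [ 0.6255 -0.0553  0.1488] [-3.141e+00  3.000e-03  6.700e-02] delta [0.03 0.15 2.73] turn [-0.01  0.02 -0.03]
```

>>> move_arm(
  plan=[
    {"delta_pos": [0.03,0.15,1.1],"turn": [0,0,0],"jaw": 100},
    {"delta_pos": [0.03,0.15,2.0],"turn": [0,0,0],"jaw": 100},
    {"delta_pos": [0.03,0.15,2.5],"turn": [0,0,0],"jaw": 100},
    {"delta_pos": [0.03,0.15,2.73],"turn": [0,0,0],"jaw": 100},
    {"delta_pos": [0.03,0.15,2.73],"turn": [0,0,0],"jaw": 90},
    {"delta_pos": [0.03,0.15,2.73],"turn": [0,0,0],"jaw": 75},
    {"delta_pos": [0.03,0.15,2.73],"turn": [0,0,0],"jaw": 55},
    {"delta_pos": [0.03,0.15,2.73],"turn": [0,0,0],"jaw": 55},
    {"delta_pos": [0.03,0.15,2.73],"turn": [0,0,0],"jaw": 55},
    {"delta_pos": [0.03,0.15,2.73],"turn": [0,0,0],"jaw": 55},
  ],
)

```text
time: 11.92
position: [0.6279, -0.0602, 0.0699]
tool_rot: [3.141, -0.002, 0.067]
contact_force: [0.3, 2.7, 6.9]
gripper_width: 0.752
finger_force: 44.7
```

```bash
python3 look.py wide; python3 go.py .366 .323 .19 .07
```

```text
scene
wide 425 [ 0.6348 -0.0584] 0.0469 0.0734 0.1015
side
wide 225 [ 0.6255 -0.0575] 0.0594 0.0737 0.1005
12.02 at [ 0.6278 -0.0602  0.0699] [ 3.142e+00 -2.000e-03  6.700e-02] delta [ -7.84 -13.33  -4.02] turn [ 0.   -0.02 -0.03]
```

>>> move_arm(
  plan=[
    {"delta_pos": [0,0,-0.5],"turn": [0,0,0],"jaw": 55},
    {"delta_pos": [0,0,-1.5],"turn": [0,0,0],"jaw": 55},
    {"delta_pos": [0,0,-2.7],"turn": [0,0,0],"jaw": 55},
    {"delta_pos": [0,0,-4.0],"turn": [0,0,0],"jaw": 55},
    {"delta_pos": [-0.5,-0.8,-4.1],"turn": [0,0,0],"jaw": 55},
    {"delta_pos": [-1.1,-1.8,-4.1],"turn": [0,0,0],"jaw": 55},
    {"delta_pos": [-1.7,-2.9,-4.1],"turn": [0,0,0],"jaw": 55},
    {"delta_pos": [-2.3,-4.0,-4.1],"turn": [0,0,0],"jaw": 55},
    {"delta_pos": [-3.0,-5.1,-4.1],"turn": [0,0,0],"jaw": 55},
    {"delta_pos": [-3.6,-6.2,-4.1],"turn": [0,0,0],"jaw": 55},
  ],
)

```text
time: 12.85
position: [0.5055, 0.1191, 0.192]
tool_rot: [-3.141, -0.0, 0.067]
contact_force: [0.7, 0.3, -1.3]
gripper_width: 0.748
finger_force: 45.0
```

```bash
python3 go.py .366 .323 .19 .07
```

```text
12.85 at [0.5055 0.1191 0.192 ] [-3.141 -0.     0.067] delta [-4.19 -7.09  0.07] turn [-0.   -0.   -0.03]
```

>>> move_arm(
  plan=[
    {"delta_pos": [-0.6,-1.1,0],"turn": [0,0,0],"jaw": 55},
    {"delta_pos": [-1.3,-2.2,0],"turn": [0,0,0],"jaw": 55},
    {"delta_pos": [-2.0,-3.3,0],"turn": [0,0,0],"jaw": 55},
    {"delta_pos": [-2.6,-4.4,0],"turn": [0,0,0],"jaw": 55},
    {"delta_pos": [-3.2,-5.5,0],"turn": [0,0,0],"jaw": 55},
    {"delta_pos": [-3.8,-6.4,0],"turn": [0,0,0],"jaw": 55},
    {"delta_pos": [-4.1,-6.9,0],"turn": [0,0,0],"jaw": 55},
    {"delta_pos": [-4.19,-7.09,0],"turn": [0,0,0],"jaw": 55},
    {"delta_pos": [-4.19,-7.09,0.5],"turn": [0,0,0],"jaw": 55},
  ],
)

```text
time: 13.6
position: [0.3676, 0.3234, 0.1791]
tool_rot: [-3.139, -0.004, 0.069]
contact_force: [0.5, -0.6, -1.1]
gripper_width: 0.749
finger_force: 45.0
```

```bash
python3 go.py .366 .323 .0705 .067
```

```text
13.6 at [0.3676 0.3234 0.1791] [-3.139 -0.004  0.069] delta [-0.07  0.02  3.62] turn [-0.02 -0.04  0.02]
```

>>> move_arm(
  plan=[
    {"delta_pos": [0,0,0.8],"turn": [0,0,0],"jaw": 55},
    {"delta_pos": [0,0,1.8],"turn": [0,0,0],"jaw": 55},
    {"delta_pos": [0,0,2.6],"turn": [0,0,0],"jaw": 55},
    {"delta_pos": [0,0,3.1],"turn": [0,0,0],"jaw": 55},
    {"delta_pos": [0,0,3.35],"turn": [0,0,0],"jaw": 55},
    {"delta_pos": [0,0,3.45],"turn": [0,0,0],"jaw": 55},
    {"delta_pos": [0,0,3.5],"turn": [0,0,0],"jaw": 55},
    {"delta_pos": [0,0,3.5],"turn": [0,0,0],"jaw": 55},
  ],
)

```text
time: 14.27
position: [0.3679, 0.3219, 0.0724]
tool_rot: [-3.141, -0.001, 0.067]
contact_force: [0.7, 0.0, -2.1]
gripper_width: 0.749
finger_force: 44.9
```

>>> move_arm(
  plan=[
    {"delta_pos": [0,0,0.05],"turn": [0,0,0],"jaw": 55},
    {"delta_pos": [0,0,0.09],"turn": [0,0,0],"jaw": 55},
    {"delta_pos": [0,0,0.09],"turn": [0,0,0],"jaw": 78},
    {"delta_pos": [0,0,0.09],"turn": [0,0,0],"jaw": 100},
    {"delta_pos": [0,0,0.09],"turn": [0,0,0],"jaw": 100},
    {"delta_pos": [0,0,0.09],"turn": [0,0,0],"jaw": 100},
    {"delta_pos": [0,0,-0.5],"turn": [0,0,0],"jaw": 100},
    {"delta_pos": [0,0,-1.5],"turn": [0,0,0],"jaw": 100},
    {"delta_pos": [0,0,-2.8],"turn": [0,0,0],"jaw": 100},
    {"delta_pos": [0,0,-3.2],"turn": [0,0,0],"jaw": 100},
  ],
)

```text
time: 15.1
position: [0.3685, 0.3225, 0.1727]
tool_rot: [-3.139, -0.005, 0.067]
contact_force: [1.4, 0.6, 2.3]
gripper_width: 1.004
finger_force: 0.0
```

```bash
python3 go.py .6209 .0122 .165 .067;  python3 - <<'E'
from wfit import *
im=r.get_image("wrist"); W=cloud(im); rep(W,[("wide",(.367,.322),.106,.0325),("square",(.449,.306),.1,.043)])
im=r.get_image("scene"); cv2.imwrite("pics/s2.png",im["pixels"])
W=cloud(im); rep(W,[("squat",(.6225,.015),.046,.026)])
E
```

```text
15.1 at [0.3685 0.3225 0.1727] [-3.139 -0.005  0.067] delta [ 7.7  10.89  0.26] turn [-0.03 -0.05  0.  ]
wide 8376 [0.3668 0.322 ] 0.0625 0.0629 0.1018
square ((449.96099853515625, 305.7366027832031), (60.47250747680664, 60.46310806274414), 3.703061819076538)
squat 553 [0.6228 0.0151] 0.0568 0.0589 0.0411
```

View pics/s2.png

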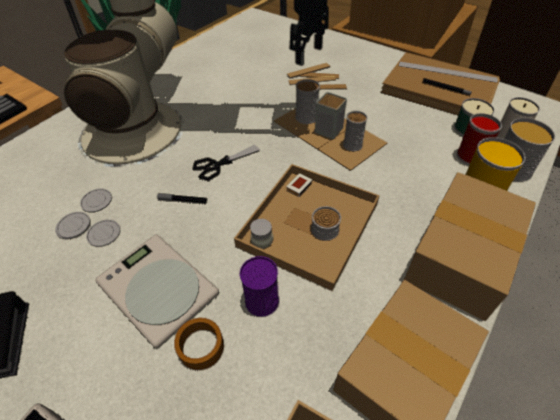

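The scene shows the wide, square and slim tins upright in a row on the sheet (308,100), (331,115), (355,130). The squat tin (326,222) stands alone in the back of the tray.

>>> move_arm(
  plan=[
    {"delta_pos": [0.7,1.0,0],"turn": [0,0,0],"jaw": 100},
    {"delta_pos": [1.5,2.1,0],"turn": [0,0,0],"jaw": 100},
    {"delta_pos": [2.3,3.2,0],"turn": [0,0,0],"jaw": 100},
    {"delta_pos": [3.1,4.3,0],"turn": [0,0,0],"jaw": 100},
    {"delta_pos": [3.9,5.4,0],"turn": [0,0,0],"jaw": 100},
    {"delta_pos": [4.7,6.5,0],"turn": [0,0,0],"jaw": 100},
    {"delta_pos": [5.4,7.6,0],"turn": [0,0,0],"jaw": 100},
    {"delta_pos": [6.2,8.7,0],"turn": [0,0,0],"jaw": 100},
    {"delta_pos": [7.0,9.8,0.5],"turn": [0,0,0],"jaw": 100},
    {"delta_pos": [7.7,10.89,1.5],"turn": [0,0,0],"jaw": 100},
  ],
)

```text
time: 16.03
position: [0.6177, 0.0148, 0.129]
tool_rot: [3.141, -0.003, 0.066]
contact_force: [1.1, 0.8, 0.2]
gripper_width: 1.003
finger_force: 0.0
```

```bash
python3 go.py .6209 .0122 .1 .067;  python3 - <<'E'
from wfit import *
W=cloud(r.get_image("wrist")); rep(W,[("squat",(.6209,.0122),.046,.03)])
E
```

```text
16.03 at [0.6177 0.0148 0.129 ] [ 3.141e+00 -3.000e-03  6.600e-02] delta [0.1  0.09 0.97] turn [ 0.01 -0.03 -0.01]
squat 6335 [0.621  0.0124] 0.0575 0.058 0.0418
```

>>> move_arm(
  plan=[
    {"delta_pos": [0.1,0.09,1.0],"turn": [0,0,0],"jaw": 100},
    {"delta_pos": [0.1,0.09,2.0],"turn": [0,0,0],"jaw": 100},
    {"delta_pos": [0.1,0.09,2.5],"turn": [0,0,0],"jaw": 100},
    {"delta_pos": [0.1,0.09,2.5],"turn": [0,0,0],"jaw": 100},
  ],
)

```text
time: 16.42
position: [0.6161, 0.0148, 0.0482]
tool_rot: [-3.14, 0.007, 0.067]
contact_force: [-0.9, -0.2, -0.2]
gripper_width: 1.001
finger_force: 0.0
```

```bash
python3 go.py .621 .0123 .016 .067
```

```text
16.42 at [0.6161 0.0148 0.0482] [-3.14   0.007  0.067] delta [0.16 0.09 1.07] turn [-0.01  0.07 -0.  ]
```

>>> move_arm(
  plan=[
    {"delta_pos": [0.12,0.08,0.1],"turn": [0,0,0],"jaw": 100},
    {"delta_pos": [0.12,0.08,0.1],"turn": [0,0,0],"jaw": 100},
    {"delta_pos": [0.12,0.08,0.1],"turn": [0,0,0],"jaw": 100},
  ],
)

```text
time: 16.67
position: [0.623, 0.0124, 0.0513]
tool_rot: [3.141, -0.002, 0.067]
contact_force: [-0.3, 0.2, -0.6]
gripper_width: 1.006
finger_force: 0.0
```

```bash
python3 go.py .621 .0123 .016 .067
```

```text
16.67 at [0.623  0.0124 0.0513] [ 3.141e+00 -2.000e-03  6.700e-02] delta [-0.07 -0.    1.18] turn [ 0.   -0.02  0.  ]
```

>>> move_arm(
  plan=[
    {"delta_pos": [-0.06,0,0.5],"turn": [0,0,0],"jaw": 100},
    {"delta_pos": [-0.06,0,0.9],"turn": [0,0,0],"jaw": 100},
    {"delta_pos": [-0.06,0,1.15],"turn": [0,0,0],"jaw": 100},
    {"delta_pos": [-0.06,0,1.15],"turn": [0,0,0],"jaw": 90},
    {"delta_pos": [-0.06,0,1.15],"turn": [0,0,0],"jaw": 70},
    {"delta_pos": [-0.06,0,1.15],"turn": [0,0,0],"jaw": 50},
    {"delta_pos": [-0.06,0,1.15],"turn": [0,0,0],"jaw": 50},
    {"delta_pos": [-0.06,0,1.15],"turn": [0,0,0],"jaw": 50},
    {"delta_pos": [-0.06,0,1.15],"turn": [0,0,0],"jaw": 50},
    {"delta_pos": [-0.06,0,1.15],"turn": [0,0,0],"jaw": 50},
  ],
)

```text
time: 17.5
position: [0.621, 0.0124, 0.0164]
tool_rot: [3.142, -0.001, 0.067]
contact_force: [-0.5, 0.5, 5.1]
gripper_width: 0.688
finger_force: 43.1
```

```bash
python3 go.py .458 -.295 .15 .067
```

```text
17.5 at [0.621  0.0124 0.0164] [ 3.142e+00 -1.000e-03  6.700e-02] delta [-6.1   9.86 -4.46] turn [ 0.   -0.01 -0.  ]
```

>>> move_arm(
  plan=[
    {"delta_pos": [0,0,-0.5],"turn": [0,0,0],"jaw": 50},
    {"delta_pos": [0,0,-1.5],"turn": [0,0,0],"jaw": 50},
    {"delta_pos": [0,0,-2.7],"turn": [0,0,0],"jaw": 50},
    {"delta_pos": [0,0,-4.0],"turn": [0,0,0],"jaw": 50},
    {"delta_pos": [-0.5,0.8,-4.8],"turn": [0,0,0],"jaw": 50},
    {"delta_pos": [-1.1,1.8,-5.0],"turn": [0,0,0],"jaw": 50},
    {"delta_pos": [-1.8,2.9,-5.0],"turn": [0,0,0],"jaw": 50},
    {"delta_pos": [-2.5,4.0,-5.0],"turn": [0,0,0],"jaw": 50},
    {"delta_pos": [-3.1,5.1,-5.0],"turn": [0,0,0],"jaw": 50},
    {"delta_pos": [-3.8,6.2,-5.0],"turn": [0,0,0],"jaw": 50},
  ],
)

```text
time: 18.33
position: [0.5183, -0.1821, 0.1659]
tool_rot: [3.141, -0.0, 0.067]
contact_force: [1.0, -0.2, -0.6]
gripper_width: 0.69
finger_force: 43.2
```

```bash
python3 go.py .458 -.295 .15 .067
python3 - <<'E'
from wfit import *
im=r.get_image("wrist"); cv2.imwrite("pics/w3.png",im["pixels"]); np.savez("w3.npz",**im)
E
```

```text
18.33 at [ 0.5183 -0.1821  0.1659] [ 3.141 -0.     0.067] delta [-2.26  3.62  0.53] turn [ 0. -0.  0.]
```

View pics/w3.png

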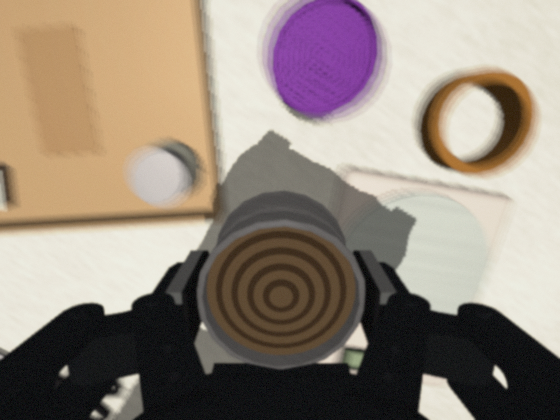

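The squat tin is level in the fingers at (280,295), and the plate is partly visible at (425,265). I'll step back for a full view of the plate.

>>> move_arm(
  plan=[
    {"delta_pos": [-1,0.7,-0.5],"turn": [0,0,0],"jaw": 50},
    {"delta_pos": [-2,1.5,-1],"turn": [0,0,0],"jaw": 50},
    {"delta_pos": [-3,2.3,-1.5],"turn": [0,0,0],"jaw": 50},
    {"delta_pos": [-4,3.1,-2],"turn": [0,0,0],"jaw": 50},
    {"delta_pos": [-4.3,3.5,-2],"turn": [0,0,0],"jaw": 50},
    {"delta_pos": [-4.4,3.55,-2],"turn": [0,0,0],"jaw": 50},
    {"delta_pos": [-4.4,3.55,-2],"turn": [0,0,0],"jaw": 50},
    {"delta_pos": [-4.4,3.55,-2],"turn": [0,0,0],"jaw": 50},
  ],
)

```text
time: 19.05
position: [0.3949, -0.2954, 0.2253]
tool_rot: [-3.141, 0.0, 0.067]
contact_force: [0.7, 0.3, -0.1]
gripper_width: 0.69
finger_force: 43.3
```

```bash
cat > plate.py <<'E'
from wfit import *
im=r.get_image("wrist"); np.savez("w4.npz",**im); W=cloud(im); px=im["pixels"].astype(int)
cv2.imwrite("pics/w4.png",im["pixels"])
m=(np.hypot(W[...,0]-.459,W[...,1]+.294)<.085)&(abs(W[...,2]-.026)<.006)
h=np.histogram(W[...,2][(np.hypot(W[...,0]-.459,W[...,1]+.294)<.085)],bins=np.arange(0,.04,.002)); print(h[0])
col=px[...,1]-px[...,2]; print("G-R inside",np.median(col[m&(np.hypot(W[...,0]-.459,W[...,1]+.294)<.05)]),"ring",np.median(col[m&(np.hypot(W[...,0]-.459,W[...,1]+.294)>.074)]))
for t in (3,5,8):
    mm=(m&(col>t)).astype(np.uint8); mm=cv2.morphologyEx(mm,cv2.MORPH_OPEN,np.ones((5,5))); 
    Q=W[mm>0]; print(t,len(Q),circ(Q,.068), "enclosing",cv2.minEnclosingCircle((Q[:,:2]*1000).astype(np.float32)))
E
python3 plate.py; python3 go.py .458 -.295 .15 .067
```

```text
[  763    23     0     0     0     3    48   121   698  4569  1128    23
  5625 11727   259     0     0     0     0]
G-R inside 3.0 ring -10.0
19.1 at [ 0.3951 -0.2951  0.2252] [-3.141  0.     0.068] delta [2.09 0.14 2.51] turn [-0.01  0.    0.01]Traceback (most recent call last):
  File "plate.py", line 9, in <module>
    Q=W[mm>0]; print(t,len(Q),circ(Q,.068), "enclosing",cv2.minEnclosingCircle((Q[:,:2]*1000).astype(np.float32)))
                              ~~~~^^^^^^^^
  File "wfit.py", line 8, in circ
    hi,lo=np.percentile(p,[99.7,.3],axis=0); c=np.linalg.lstsq(D.T,(hi+lo)/2,rcond=None)[0]
          ~~~~~~~~~~~~~^^^^^^^^^^^^^^^^^^^^
    return _quantile_unchecked(
        a, q, axis, out, overwrite_input, method, keepdims, weights)
    return _ureduce(a,
                    func=_quantile_ureduce_func,
    ...<5 lines>...
                    overwrite_input=overwrite_input,
                    method=method)
    r = func(a, **kwargs)
    result = _quantile(arr,
                       quantiles=q,
    ...<2 lines>...
                       out=out,
                       weights=wgt)
    slices_having_nans = np.isnan(arr[-1, ...])
                                  ~~~^^^^^^^^^
IndexError: index -1 is out of bounds for axis 0 with size 0
```

View pics/w4.png

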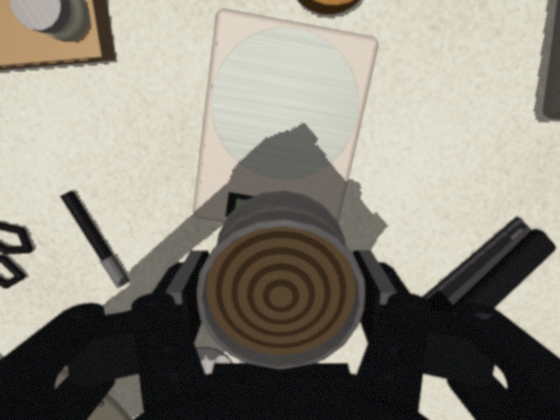

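The plate is fully visible at (285,102). Its depth (26 mm) separates it from the scale's box (19 mm).

```bash
python3 - <<'E'
from wfit import *
W=cloud(dict(np.load("w4.npz")))
m=((np.hypot(W[...,0]-.459,W[...,1]+.294)<.085)&(W[...,2]>.0225)&(W[...,2]<.03)).astype(np.uint8); m=cv2.morphologyEx(m,cv2.MORPH_OPEN,np.ones((5,5)))
Q=W[m>0]; print(len(Q),circ(Q,.068),cv2.minEnclosingCircle((Q[:,:2]*1000).astype(np.float32)))
E
python3 go.py .458 -.295 .1 .067
```

```text
17568 (array([ 0.45872165, -0.29585342]), np.float64(0.13081880426688763), np.float64(0.13173763878723488)) ((458.40069580078125, -295.847412109375), 68.22712707519531)
19.1 at [ 0.3951 -0.2951  0.2252] [-3.141  0.     0.068] delta [2.09 0.14 4.17] turn [-0.01  0.    0.01]
```

>>> move_arm(
  plan=[
    {"delta_pos": [0.8,0.06,0.5],"turn": [0,0,0],"jaw": 50},
    {"delta_pos": [1.6,0.12,1.2],"turn": [0,0,0],"jaw": 50},
    {"delta_pos": [2.0,0.17,2.2],"turn": [0,0,0],"jaw": 50},
    {"delta_pos": [2.11,0.17,3.3],"turn": [0,0,0],"jaw": 50},
    {"delta_pos": [2.11,0.17,4.3],"turn": [0,0,0],"jaw": 50},
    {"delta_pos": [2.11,0.17,5.0],"turn": [0,0,0],"jaw": 50},
    {"delta_pos": [2.11,0.17,5.4],"turn": [0,0,0],"jaw": 50},
    {"delta_pos": [2.11,0.17,5.4],"turn": [0,0,0],"jaw": 50},
    {"delta_pos": [2.11,0.17,5.4],"turn": [0,0,0],"jaw": 50},
  ],
)

```text
time: 19.85
position: [0.4586, -0.2964, 0.064]
tool_rot: [-3.141, 0.0, 0.068]
contact_force: [0.3, -0.4, 0.1]
gripper_width: 0.692
finger_force: 43.3
```

```bash
python3 go.py .4586 -.2958 .0384 .067
```

```text
19.85 at [ 0.4586 -0.2964  0.064 ] [-3.141  0.     0.068] delta [ 0.   -0.02  0.85] turn [-0.    0.    0.01]
```

>>> move_arm(
  plan=[
    {"delta_pos": [0,-0.02,0.4],"turn": [0,0,0],"jaw": 50},
    {"delta_pos": [0,-0.02,0.65],"turn": [0,0,0],"jaw": 50},
    {"delta_pos": [0,-0.02,0.78],"turn": [0,0,0],"jaw": 50},
    {"delta_pos": [0,-0.02,0.83],"turn": [0,0,0],"jaw": 50},
    {"delta_pos": [0,-0.02,0.83],"turn": [0,0,0],"jaw": 50},
  ],
)

```text
time: 20.27
position: [0.4581, -0.2962, 0.0387]
tool_rot: [-3.141, 0.0, 0.067]
contact_force: [-0.0, -0.4, 0.2]
gripper_width: 0.688
finger_force: 43.3
```

>>> move_arm(
  plan=[
    {"delta_pos": [0,0,0.02],"turn": [0,0,0],"jaw": 50},
    {"delta_pos": [0,0,0.02],"turn": [0,0,0],"jaw": 70},
    {"delta_pos": [0,0,0.02],"turn": [0,0,0],"jaw": 80},
    {"delta_pos": [0,0,0.02],"turn": [0,0,0],"jaw": 100},
    {"delta_pos": [0,0,0.02],"turn": [0,0,0],"jaw": 100},
    {"delta_pos": [0,0,-0.6],"turn": [0,0,0],"jaw": 100},
    {"delta_pos": [0,0,-1.6],"turn": [0,0,0],"jaw": 100},
    {"delta_pos": [0,0,-2.8],"turn": [0,0,0],"jaw": 100},
    {"delta_pos": [0,0,-4.0],"turn": [0,0,0],"jaw": 100},
    {"delta_pos": [0,0,-4.2],"turn": [0,0,0],"jaw": 100},
  ],
)

```text
time: 21.1
position: [0.4595, -0.2974, 0.1709]
tool_rot: [3.136, -0.005, 0.067]
contact_force: [0.5, -1.0, 1.2]
gripper_width: 1.0
finger_force: 0.0
```

```bash
python3 - <<'E'
from wfit import *
W=cloud(r.get_image("wrist")); rep(W,[("squat",(.458,-.2958),.068,.03)])
m=((np.hypot(W[...,0]-.459,W[...,1]+.294)<.085)&(W[...,2]>.0225)&(W[...,2]<.08)).astype(np.uint8); m=cv2.morphologyEx(m,cv2.MORPH_OPEN,np.ones((5,5)))
Q=W[m>0]; print(len(Q),circ(Q,.068))
E
python3 go.py .368 .322 .17 .067
```

```text
squat 5385 [ 0.4584 -0.2973] 0.0574 0.0581 0.0637
20837 (array([ 0.45883258, -0.29580114]), np.float64(0.13049486720249004), np.float64(0.13134079963662104))
21.15 at [ 0.4594 -0.2972  0.1694] [ 3.137 -0.005  0.067] delta [ -1.66 -20.8   -0.13] turn [ 0.04 -0.05  0.  ]
```

>>> move_arm(
  plan=[
    {"delta_pos": [-0.1,-1.0,-0.1],"turn": [0,0,0],"jaw": 100},
    {"delta_pos": [-0.2,-2.3,-0.13],"turn": [0,0,0],"jaw": 100},
    {"delta_pos": [-0.3,-3.6,-0.13],"turn": [0,0,0],"jaw": 100},
    {"delta_pos": [-0.4,-4.9,-0.13],"turn": [0,0,0],"jaw": 100},
    {"delta_pos": [-0.5,-6.2,-0.13],"turn": [0,0,0],"jaw": 100},
    {"delta_pos": [-0.6,-7.5,-0.13],"turn": [0,0,0],"jaw": 100},
    {"delta_pos": [-0.7,-8.8,-0.13],"turn": [0,0,0],"jaw": 100},
    {"delta_pos": [-0.8,-10.1,-0.13],"turn": [0,0,0],"jaw": 100},
    {"delta_pos": [-0.9,-11.4,-0.13],"turn": [0,0,0],"jaw": 100},
    {"delta_pos": [-1.0,-12.7,-0.13],"turn": [0,0,0],"jaw": 100},
  ],
)

```text
time: 21.98
position: [0.4017, 0.0836, 0.168]
tool_rot: [-3.141, 0.0, 0.067]
contact_force: [0.9, 0.1, -0.4]
gripper_width: 1.003
finger_force: 0.0
```

```bash
python3 go.py .368 .322 .17 .067
```

```text
21.98 at [0.4017 0.0836 0.168 ] [-3.141  0.     0.067] delta [-0.59 -8.   -0.07] turn [-0.  0. -0.]
```

>>> move_arm(
  plan=[
    {"delta_pos": [-0.1,-1.3,0],"turn": [0,0,0],"jaw": 100},
    {"delta_pos": [-0.2,-2.6,0],"turn": [0,0,0],"jaw": 100},
    {"delta_pos": [-0.3,-3.9,0],"turn": [0,0,0],"jaw": 100},
    {"delta_pos": [-0.4,-5.2,0],"turn": [0,0,0],"jaw": 100},
    {"delta_pos": [-0.5,-6.5,0],"turn": [0,0,0],"jaw": 100},
    {"delta_pos": [-0.57,-7.5,0],"turn": [0,0,0],"jaw": 100},
    {"delta_pos": [-0.59,-8.0,0],"turn": [0,0,0],"jaw": 100},
    {"delta_pos": [-0.59,-8.0,0.3],"turn": [0,0,0],"jaw": 100},
    {"delta_pos": [-0.59,-8.0,0.3],"turn": [0,0,0],"jaw": 100},
  ],
)

```text
time: 22.73
position: [0.368, 0.3203, 0.1573]
tool_rot: [3.14, 0.003, 0.069]
contact_force: [0.1, -0.0, -0.9]
gripper_width: 1.002
finger_force: 0.0
```

```bash
python3 go.py .367 .322 .067 .067
python3 - <<'E'
from wfit import *
W=cloud(r.get_image("wrist")); rep(W,[("wide",(.367,.322),.106,.0325)])
E
```

```text
22.73 at [0.368  0.3203 0.1573] [3.14e+00 3.00e-03 6.90e-02] delta [-0.02 -0.06  3.01] turn [0.01 0.03 0.02]
wide 9596 [0.3669 0.322 ] 0.0623 0.0629 0.1018
```

>>> move_arm(
  plan=[
    {"delta_pos": [0,-0.05,1.1],"turn": [0,0,0],"jaw": 100},
    {"delta_pos": [0,-0.05,2.1],"turn": [0,0,0],"jaw": 100},
    {"delta_pos": [0,-0.05,2.75],"turn": [0,0,0],"jaw": 100},
    {"delta_pos": [0,-0.05,3.0],"turn": [0,0,0],"jaw": 100},
    {"delta_pos": [0,-0.05,3.0],"turn": [0,0,0],"jaw": 90},
    {"delta_pos": [0,-0.05,3.0],"turn": [0,0,0],"jaw": 75},
    {"delta_pos": [0,-0.05,3.0],"turn": [0,0,0],"jaw": 55},
    {"delta_pos": [0,-0.05,3.0],"turn": [0,0,0],"jaw": 55},
    {"delta_pos": [0,-0.05,3.0],"turn": [0,0,0],"jaw": 55},
    {"delta_pos": [0,-0.05,3.0],"turn": [0,0,0],"jaw": 55},
  ],
)

```text
time: 23.62
position: [0.3695, 0.322, 0.071]
tool_rot: [-3.141, -0.002, 0.067]
contact_force: [0.5, -1.5, 7.4]
gripper_width: 0.754
finger_force: 45.1
```

```bash
cat > tin.py <<'E'
# held tin's rim centre relative to the TCP, seen by the wrist camera
import sys
from wfit import *
n,H,R=sys.argv[1],float(sys.argv[2]),float(sys.argv[3])
s=r.read_state(); p=s["position"]; W=cloud(r.get_image("wrist")); z=p[2]+float(sys.argv[4])
Q=near(W,p[:2],z-.007,z+.005,R+.006)
rep(W,[(n,p[:2],z,R)]); print("tcp",p.round(4))
E
python3 tin.py wide 0 .0325 .036; python3 go.py .627 -.06 .19 .067
```

```text
wide 23990 [0.3703 0.3214] 0.0563 0.0732 0.1024
tcp [0.3695 0.322  0.071 ]
23.67 at [0.3695 0.322  0.0709] [-3.141e+00 -2.000e-03  6.700e-02] delta [ 7.72 13.28 -3.96] turn [-0.01 -0.02  0.  ]
```

>>> move_arm(
  plan=[
    {"delta_pos": [0,0,-0.5],"turn": [0,0,0],"jaw": 55},
    {"delta_pos": [0,0,-1.5],"turn": [0,0,0],"jaw": 55},
    {"delta_pos": [0,0,-2.7],"turn": [0,0,0],"jaw": 55},
    {"delta_pos": [0,0,-4.0],"turn": [0,0,0],"jaw": 55},
    {"delta_pos": [0.5,0.8,-4.1],"turn": [0,0,0],"jaw": 55},
    {"delta_pos": [1.0,1.8,-4.1],"turn": [0,0,0],"jaw": 55},
    {"delta_pos": [1.7,2.9,-4.1],"turn": [0,0,0],"jaw": 55},
    {"delta_pos": [2.3,4.0,-4.1],"turn": [0,0,0],"jaw": 55},
    {"delta_pos": [3.0,5.1,-4.1],"turn": [0,0,0],"jaw": 55},
    {"delta_pos": [3.6,6.2,-4.1],"turn": [0,0,0],"jaw": 55},
  ],
)

```text
time: 24.5
position: [0.4899, 0.1417, 0.1933]
tool_rot: [-3.141, -0.001, 0.067]
contact_force: [1.2, 1.5, -2.0]
gripper_width: 0.752
finger_force: 45.3
```

```bash
python3 go.py .629 -.06 .185 .067
```

```text
24.5 at [0.4899 0.1417 0.1933] [-3.141e+00 -1.000e-03  6.700e-02] delta [4.17 7.02 0.28] turn [-0.   -0.01  0.  ]
```

>>> move_arm(
  plan=[
    {"delta_pos": [0.6,1.1,0],"turn": [0,0,0],"jaw": 55},
    {"delta_pos": [1.3,2.2,0],"turn": [0,0,0],"jaw": 55},
    {"delta_pos": [1.9,3.3,0],"turn": [0,0,0],"jaw": 55},
    {"delta_pos": [2.6,4.4,0],"turn": [0,0,0],"jaw": 55},
    {"delta_pos": [3.2,5.5,0],"turn": [0,0,0],"jaw": 55},
    {"delta_pos": [3.8,6.4,0],"turn": [0,0,0],"jaw": 55},
    {"delta_pos": [4.1,6.9,0.3],"turn": [0,0,0],"jaw": 55},
    {"delta_pos": [4.17,7.02,1.0],"turn": [0,0,0],"jaw": 55},
    {"delta_pos": [4.17,7.02,1.0],"turn": [0,0,0],"jaw": 55},
    {"delta_pos": [4.17,7.02,1.0],"turn": [0,0,0],"jaw": 55},
  ],
)

```text
time: 25.33
position: [0.6274, -0.0582, 0.1621]
tool_rot: [-3.141, 0.002, 0.067]
contact_force: [-0.3, 0.5, -0.6]
gripper_width: 0.749
finger_force: 45.2
```

```bash
python3 go.py .629 -.0599 .072 .067
```

```text
25.33 at [ 0.6274 -0.0582  0.1621] [-3.141e+00  2.000e-03  6.700e-02] delta [0.06 0.06 3.  ] turn [-0.01  0.02 -0.  ]
```

>>> move_arm(
  plan=[
    {"delta_pos": [0.05,0.05,0.8],"turn": [0,0,0],"jaw": 55},
    {"delta_pos": [0.05,0.05,1.7],"turn": [0,0,0],"jaw": 55},
    {"delta_pos": [0.05,0.05,2.4],"turn": [0,0,0],"jaw": 55},
    {"delta_pos": [0.05,0.05,2.75],"turn": [0,0,0],"jaw": 55},
    {"delta_pos": [0.05,0.05,2.9],"turn": [0,0,0],"jaw": 55},
    {"delta_pos": [0.05,0.05,2.9],"turn": [0,0,0],"jaw": 55},
    {"delta_pos": [0.05,0.05,2.9],"turn": [0,0,0],"jaw": 55},
  ],
)

```text
time: 25.92
position: [0.6302, -0.0596, 0.0773]
tool_rot: [3.141, -0.002, 0.067]
contact_force: [0.5, 0.1, -2.1]
gripper_width: 0.75
finger_force: 45.2
```

```bash
python3 go.py .629 -.0599 .071 .067
```

```text
25.92 at [ 0.6302 -0.0596  0.0773] [ 3.141e+00 -2.000e-03  6.700e-02] delta [-0.04  0.01  0.21] turn [ 0.   -0.02  0.  ]
```

>>> move_arm(
  plan=[
    {"delta_pos": [-0.04,0.01,0.1],"turn": [0,0,0],"jaw": 55},
    {"delta_pos": [-0.04,0.01,0.17],"turn": [0,0,0],"jaw": 55},
    {"delta_pos": [-0.04,0.01,0.21],"turn": [0,0,0],"jaw": 55},
    {"delta_pos": [-0.04,0.01,0.21],"turn": [0,0,0],"jaw": 55},
  ],
)

```text
time: 26.25
position: [0.6291, -0.0601, 0.0709]
tool_rot: [3.141, -0.002, 0.067]
contact_force: [-2.1, 2.2, 11.2]
gripper_width: 0.751
finger_force: 46.1
```

>>> move_arm(
  plan=[
    {"delta_pos": [0,0,-0.02],"turn": [0,0,0],"jaw": 55},
    {"delta_pos": [0,0,-0.02],"turn": [0,0,0],"jaw": 78},
    {"delta_pos": [0,0,-0.02],"turn": [0,0,0],"jaw": 100},
    {"delta_pos": [0,0,-0.02],"turn": [0,0,0],"jaw": 100},
    {"delta_pos": [0,0,-0.02],"turn": [0,0,0],"jaw": 100},
    {"delta_pos": [0,0,-0.6],"turn": [0,0,0],"jaw": 100},
    {"delta_pos": [0,0,-1.6],"turn": [0,0,0],"jaw": 100},
    {"delta_pos": [0,0,-2.8],"turn": [0,0,0],"jaw": 100},
    {"delta_pos": [0,0,-3.2],"turn": [0,0,0],"jaw": 100},
    {"delta_pos": [0,0,-3.2],"turn": [0,0,0],"jaw": 100},
  ],
)

```text
time: 27.08
position: [0.6298, -0.0604, 0.1695]
tool_rot: [3.14, -0.006, 0.067]
contact_force: [0.7, -1.0, -0.1]
gripper_width: 0.999
finger_force: 0.0
```

```bash
python3 - <<'E'
from wfit import *
W=cloud(r.get_image("wrist")); rep(W,[("wide",(.6263,-.0592),.106,.0325)])
E
python3 go.py .451 .306 .17 .067
```

```text
wide 8558 [ 0.6263 -0.0599] 0.0625 0.0629 0.1019
27.13 at [ 0.6291 -0.0603  0.1671] [ 3.141e+00 -3.000e-03  6.700e-02] delta [ -5.1  -12.58  -0.12] turn [ 0.01 -0.03  0.  ]
```

Wide tin is back within a fraction of a millimetre. Square tin next.

>>> move_arm(
  plan=[
    {"delta_pos": [-0.4,-1.0,-0.1],"turn": [0,0,0],"jaw": 100},
    {"delta_pos": [-0.9,-2.3,-0.1],"turn": [0,0,0],"jaw": 100},
    {"delta_pos": [-1.4,-3.5,-0.1],"turn": [0,0,0],"jaw": 100},
    {"delta_pos": [-1.9,-4.7,-0.1],"turn": [0,0,0],"jaw": 100},
    {"delta_pos": [-2.4,-5.9,-0.1],"turn": [0,0,0],"jaw": 100},
    {"delta_pos": [-2.9,-7.1,-0.1],"turn": [0,0,0],"jaw": 100},
    {"delta_pos": [-3.4,-8.3,-0.1],"turn": [0,0,0],"jaw": 100},
    {"delta_pos": [-3.9,-9.6,-0.1],"turn": [0,0,0],"jaw": 100},
    {"delta_pos": [-4.4,-10.9,-0.1],"turn": [0,0,0],"jaw": 100},
    {"delta_pos": [-5.0,-12.2,-0.1],"turn": [0,0,0],"jaw": 100},
  ],
)

```text
time: 27.97
position: [0.4535, 0.2951, 0.1672]
tool_rot: [3.141, 0.001, 0.067]
contact_force: [1.4, 1.5, 0.4]
gripper_width: 1.0
finger_force: 0.0
```

>>> move_arm(
  plan=[
    {"delta_pos": [0,0,0],"turn": [0,0,0],"jaw": 100},
    {"delta_pos": [0,0,0],"turn": [0,0,0],"jaw": 100},
  ],
)

```text
time: 28.13
position: [0.4535, 0.2952, 0.1672]
tool_rot: [3.141, 0.002, 0.071]
contact_force: [-0.7, 0.3, 0.2]
gripper_width: 1.003
finger_force: 0.0
```

```bash
python3 go.py .4505 .306 .061 .067
python3 - <<'E'
from wfit import *
W=cloud(r.get_image("wrist")); rep(W,[("square",(.45,.306),.1,.043)])
E
```

```text
28.13 at [0.4535 0.2952 0.1672] [3.141e+00 2.000e-03 7.100e-02] delta [-0.07 -0.37  3.54] turn [0.   0.02 0.03]
square ((449.7342529296875, 305.9472961425781), (60.7806510925293, 60.22684097290039), 3.7547850608825684)
```

>>> move_arm(
  plan=[
    {"delta_pos": [-0.08,-0.37,0.3],"turn": [0,0,0.03],"jaw": 100},
    {"delta_pos": [-0.08,-0.37,1.3],"turn": [0,0,0.03],"jaw": 100},
    {"delta_pos": [-0.08,-0.37,2.4],"turn": [0,0,0.03],"jaw": 100},
    {"delta_pos": [-0.08,-0.37,3.2],"turn": [0,0,0.03],"jaw": 100},
    {"delta_pos": [-0.08,-0.37,3.52],"turn": [0,0,0.03],"jaw": 100},
    {"delta_pos": [-0.08,-0.37,3.52],"turn": [0,0,0.03],"jaw": 85},
    {"delta_pos": [-0.08,-0.37,3.52],"turn": [0,0,0.03],"jaw": 70},
    {"delta_pos": [-0.08,-0.37,3.52],"turn": [0,0,0.03],"jaw": 50},
    {"delta_pos": [-0.08,-0.37,3.52],"turn": [0,0,0.03],"jaw": 50},
    {"delta_pos": [-0.08,-0.37,3.52],"turn": [0,0,0.03],"jaw": 50},
  ],
)

```text
time: 29.02
position: [0.4523, 0.3047, 0.0639]
tool_rot: [-3.141, -0.002, 0.064]
contact_force: [0.1, 0.6, 1.5]
gripper_width: 0.697
finger_force: 43.8
```

>>> move_arm(
  plan=[
    {"delta_pos": [0,0,0],"turn": [0,0,0],"jaw": 50},
    {"delta_pos": [0,0,0],"turn": [0,0,0],"jaw": 50},
  ],
)

```text
time: 29.18
position: [0.4524, 0.3048, 0.0638]
tool_rot: [-3.141, -0.002, 0.064]
contact_force: [-0.2, -0.2, 7.6]
gripper_width: 0.695
finger_force: 44.6
```

```bash
python3 go.py .611 .081 .185 .067
```

```text
29.18 at [0.4524 0.3048 0.0638] [-3.141e+00 -2.000e-03  6.400e-02] delta [ 4.81  7.78 -4.04] turn [-0.01 -0.02 -0.03]
```

>>> move_arm(
  plan=[
    {"delta_pos": [0,0,-0.5],"turn": [0,0,0],"jaw": 50},
    {"delta_pos": [0,0,-1.5],"turn": [0,0,0],"jaw": 50},
    {"delta_pos": [0,0,-2.7],"turn": [0,0,0],"jaw": 50},
    {"delta_pos": [0,0,-4.0],"turn": [0,0,0],"jaw": 50},
    {"delta_pos": [0.6,1.0,-4.1],"turn": [0,0,-0.03],"jaw": 50},
    {"delta_pos": [1.3,2.1,-4.1],"turn": [0,0,-0.03],"jaw": 50},
    {"delta_pos": [2.0,3.2,-4.1],"turn": [0,0,-0.03],"jaw": 50},
    {"delta_pos": [2.7,4.3,-4.1],"turn": [0,0,-0.03],"jaw": 50},
    {"delta_pos": [3.4,5.4,-4.1],"turn": [0,0,-0.03],"jaw": 50},
    {"delta_pos": [4.0,6.5,-4.1],"turn": [0,0,-0.03],"jaw": 50},
  ],
)

```text
time: 30.02
position: [0.585, 0.1159, 0.1861]
tool_rot: [-3.141, -0.001, 0.067]
contact_force: [0.8, 0.5, -0.9]
gripper_width: 0.697
finger_force: 43.8
```

```bash
python3 go.py .6118 .0811 .15 .067
```

```text
30.02 at [0.585  0.1159 0.1861] [-3.141e+00 -1.000e-03  6.700e-02] delta [0.81 1.22 1.2 ] turn [-0.   -0.01  0.  ]
```

>>> move_arm(
  plan=[
    {"delta_pos": [0.5,0.8,0],"turn": [0,0,0],"jaw": 50},
    {"delta_pos": [0.75,1.15,0],"turn": [0,0,0],"jaw": 50},
    {"delta_pos": [0.81,1.22,0.4],"turn": [0,0,0],"jaw": 50},
    {"delta_pos": [0.81,1.22,1.4],"turn": [0,0,0],"jaw": 50},
    {"delta_pos": [0.81,1.22,2.4],"turn": [0,0,0],"jaw": 50},
    {"delta_pos": [0.81,1.22,3.2],"turn": [0,0,0],"jaw": 50},
    {"delta_pos": [0.81,1.22,3.6],"turn": [0,0,0],"jaw": 50},
    {"delta_pos": [0.81,1.22,3.7],"turn": [0,0,0],"jaw": 50},
    {"delta_pos": [0.81,1.22,3.7],"turn": [0,0,0],"jaw": 50},
    {"delta_pos": [0.81,1.22,3.7],"turn": [0,0,0],"jaw": 50},
  ],
)

```text
time: 30.85
position: [0.6112, 0.0832, 0.0762]
tool_rot: [-3.142, -0.002, 0.067]
contact_force: [-0.2, -0.2, -1.1]
gripper_width: 0.698
finger_force: 43.7
```

```bash
python3 go.py .6118 .0811 .0638 .067
```

```text
30.85 at [0.6112 0.0832 0.0762] [-3.142e+00 -2.000e-03  6.700e-02] delta [0.01 0.07 0.41] turn [-0.   -0.02  0.  ]
```

>>> move_arm(
  plan=[
    {"delta_pos": [0.01,0.07,0.1],"turn": [0,0,0],"jaw": 50},
    {"delta_pos": [0.01,0.07,0.25],"turn": [0,0,0],"jaw": 50},
    {"delta_pos": [0.01,0.07,0.35],"turn": [0,0,0],"jaw": 50},
    {"delta_pos": [0.01,0.07,0.4],"turn": [0,0,0],"jaw": 50},
    {"delta_pos": [0.01,0.07,0.4],"turn": [0,0,0],"jaw": 50},
  ],
)

```text
time: 31.27
position: [0.6114, 0.0806, 0.0638]
tool_rot: [3.141, -0.001, 0.067]
contact_force: [-5.1, 0.4, 12.1]
gripper_width: 0.699
finger_force: 45.3
```

>>> move_arm(
  plan=[
    {"delta_pos": [0,0,-0.03],"turn": [0,0,0],"jaw": 50},
    {"delta_pos": [0,0,-0.03],"turn": [0,0,0],"jaw": 72},
    {"delta_pos": [0,0,-0.03],"turn": [0,0,0],"jaw": 85},
    {"delta_pos": [0,0,-0.03],"turn": [0,0,0],"jaw": 100},
    {"delta_pos": [0,0,-0.03],"turn": [0,0,0],"jaw": 100},
    {"delta_pos": [0,0,-0.6],"turn": [0,0,0],"jaw": 100},
    {"delta_pos": [0,0,-1.6],"turn": [0,0,0],"jaw": 100},
    {"delta_pos": [0,0,-2.8],"turn": [0,0,0],"jaw": 100},
    {"delta_pos": [0,0,-3.2],"turn": [0,0,0],"jaw": 100},
    {"delta_pos": [0,0,-3.2],"turn": [0,0,0],"jaw": 100},
  ],
)

```text
time: 32.1
position: [0.6126, 0.0807, 0.1627]
tool_rot: [3.141, -0.006, 0.067]
contact_force: [-0.2, -0.5, -0.1]
gripper_width: 1.0
finger_force: 0.0
```

```bash
python3 - <<'E'
from wfit import *
W=cloud(r.get_image("wrist")); rep(W,[("square",(.6095,.0815),.1,.043)])
E
python3 go.py .534 .2905 .15 .067
```

```text
square ((608.7098388671875, 79.78277587890625), (60.865478515625, 60.155853271484375), 3.7484164237976074)
32.15 at [0.6118 0.0807 0.1603] [ 3.142e+00 -3.000e-03  6.700e-02] delta [-2.12 -7.15  0.34] turn [ 0.   -0.03  0.  ]
```

>>> move_arm(
  plan=[
    {"delta_pos": [-0.3,-1.0,0],"turn": [0,0,0],"jaw": 100},
    {"delta_pos": [-0.6,-2.2,0],"turn": [0,0,0],"jaw": 100},
    {"delta_pos": [-1.0,-3.4,0],"turn": [0,0,0],"jaw": 100},
    {"delta_pos": [-1.4,-4.7,0],"turn": [0,0,0],"jaw": 100},
    {"delta_pos": [-1.8,-6.0,0],"turn": [0,0,0],"jaw": 100},
    {"delta_pos": [-2.05,-6.9,0],"turn": [0,0,0],"jaw": 100},
    {"delta_pos": [-2.12,-7.15,0.3],"turn": [0,0,0],"jaw": 100},
    {"delta_pos": [-2.12,-7.15,0.3],"turn": [0,0,0],"jaw": 100},
    {"delta_pos": [-2.12,-7.15,0.3],"turn": [0,0,0],"jaw": 100},
  ],
)

```text
time: 32.9
position: [0.5328, 0.29, 0.1482]
tool_rot: [3.141, 0.002, 0.068]
contact_force: [1.1, -0.4, 0.5]
gripper_width: 1.005
finger_force: 0.0
```

```bash
python3 go.py .5325 .290 .055 .067; python3 look.py square,wide
python3 - <<'E'
from wfit import *
W=cloud(r.get_image("wrist")); rep(W,[("slim",(.5323,.29),.094,.026)])
E
```

```text
32.9 at [0.5328 0.29   0.1482] [3.141e+00 2.000e-03 6.800e-02] delta [-0.   -0.    3.11] turn [0.01 0.02 0.01]
scene
square ((611.0584106445312, 82.04666137695312), (60.990177154541016, 62.63642120361328), 3.264277696609497)
wide 824 [ 0.6281 -0.0574] 0.0622 0.0639 0.1012
side
square ((0.0, 0.0), (0.0, 0.0), 0.0)
slim 5902 [0.5323 0.29  ] 0.0498 0.0503 0.0896Traceback (most recent call last):
  File "look.py", line 6, in <module>
    im=dict(np.load(n+".npz")) if "old" in sys.argv else r.get_image(n); W=cloud(im); print(n); rep(W,[(k,*L[k]) for k in sys.argv[1].split(",")])
                                                                                                ~~~^^^^^^^^^^^^^^^^^^^^^^^^^^^^^^^^^^^^^^^^^^^^^^^
  File "wfit.py", line 16, in rep
    cc,l,h=circ(Q,R); print(n,len(Q),cc.round(4),l.round(4),h.round(4),np.median(Q[:,2]).round(4))
           ~~~~^^^^^
  File "wfit.py", line 8, in circ
    hi,lo=np.percentile(p,[99.7,.3],axis=0); c=np.linalg.lstsq(D.T,(hi+lo)/2,rcond=None)[0]
          ~~~~~~~~~~~~~^^^^^^^^^^^^^^^^^^^^
    return _quantile_unchecked(
        a, q, axis, out, overwrite_input, method, keepdims, weights)
    return _ureduce(a,
                    func=_quantile_ureduce_func,
    ...<5 lines>...
                    overwrite_input=overwrite_input,
                    method=method)
    r = func(a, **kwargs)
    result = _quantile(arr,
                       quantiles=q,
    ...<2 lines>...
                       out=out,
                       weights=wgt)
    slices_having_nans = np.isnan(arr[-1, ...])
                                  ~~~^^^^^^^^^
IndexError: index -1 is out of bounds for axis 0 with size 0
```

>>> move_arm(
  plan=[
    {"delta_pos": [0,0,1.1],"turn": [0,0,0],"jaw": 100},
    {"delta_pos": [0,0,2.1],"turn": [0,0,0],"jaw": 100},
    {"delta_pos": [0,0,2.8],"turn": [0,0,0],"jaw": 100},
    {"delta_pos": [0,0,3.1],"turn": [0,0,0],"jaw": 90},
    {"delta_pos": [0,0,3.1],"turn": [0,0,0],"jaw": 65},
    {"delta_pos": [0,0,3.1],"turn": [0,0,0],"jaw": 40},
    {"delta_pos": [0,0,3.1],"turn": [0,0,0],"jaw": 40},
    {"delta_pos": [0,0,3.1],"turn": [0,0,0],"jaw": 40},
    {"delta_pos": [0,0,3.1],"turn": [0,0,0],"jaw": 40},
    {"delta_pos": [0,0,3.1],"turn": [0,0,0],"jaw": 40},
  ],
)

```text
time: 33.88
position: [0.5339, 0.2906, 0.058]
tool_rot: [-3.141, -0.002, 0.067]
contact_force: [0.7, -0.9, 7.3]
gripper_width: 0.603
finger_force: 42.4
```

```bash
python3 go.py .5516 .002 .185 .067
```

```text
33.88 at [0.5339 0.2906 0.058 ] [-3.141e+00 -2.000e-03  6.700e-02] delta [-0.05  9.64 -4.24] turn [-0.01 -0.02  0.  ]
```

>>> move_arm(
  plan=[
    {"delta_pos": [0,0,-0.5],"turn": [0,0,0],"jaw": 40},
    {"delta_pos": [0,0,-1.5],"turn": [0,0,0],"jaw": 40},
    {"delta_pos": [0,0,-2.7],"turn": [0,0,0],"jaw": 40},
    {"delta_pos": [0,0,-4.1],"turn": [0,0,0],"jaw": 40},
    {"delta_pos": [0,1.2,-4.2],"turn": [0,0,0],"jaw": 40},
    {"delta_pos": [-0.02,2.5,-4.2],"turn": [0,0,0],"jaw": 40},
    {"delta_pos": [-0.03,3.8,-4.2],"turn": [0,0,0],"jaw": 40},
    {"delta_pos": [-0.04,5.1,-4.2],"turn": [0,0,0],"jaw": 40},
    {"delta_pos": [-0.05,6.4,-4.2],"turn": [0,0,0],"jaw": 40},
    {"delta_pos": [-0.07,7.7,-4.2],"turn": [0,0,0],"jaw": 40},
  ],
)

```text
time: 34.72
position: [0.5464, 0.0581, 0.1833]
tool_rot: [3.142, -0.001, 0.067]
contact_force: [1.3, 0.3, -0.1]
gripper_width: 0.603
finger_force: 42.1
```

```bash
python3 go.py .551 .0023 .15 .067
```

```text
34.72 at [0.5464 0.0581 0.1833] [ 3.142e+00 -1.000e-03  6.700e-02] delta [0.03 1.86 1.11] turn [ 0.   -0.01  0.  ]
```

>>> move_arm(
  plan=[
    {"delta_pos": [0,1.2,0],"turn": [0,0,0],"jaw": 40},
    {"delta_pos": [0.03,1.8,0],"turn": [0,0,0],"jaw": 40},
    {"delta_pos": [0.03,1.88,0.3],"turn": [0,0,0],"jaw": 40},
    {"delta_pos": [0.03,1.88,1.3],"turn": [0,0,0],"jaw": 40},
    {"delta_pos": [0.03,1.88,2.4],"turn": [0,0,0],"jaw": 40},
    {"delta_pos": [0.03,1.88,3.2],"turn": [0,0,0],"jaw": 40},
    {"delta_pos": [0.03,1.88,3.7],"turn": [0,0,0],"jaw": 40},
    {"delta_pos": [0.03,1.88,3.8],"turn": [0,0,0],"jaw": 40},
    {"delta_pos": [0.03,1.88,3.8],"turn": [0,0,0],"jaw": 40},
    {"delta_pos": [0.03,1.88,3.8],"turn": [0,0,0],"jaw": 40},
  ],
)

```text
time: 35.55
position: [0.5519, 0.0038, 0.0698]
tool_rot: [3.141, -0.001, 0.067]
contact_force: [-0.6, 0.5, -0.0]
gripper_width: 0.599
finger_force: 42.1
```

```bash
python3 go.py .551 .0023 .058 .067
```

```text
35.55 at [0.5519 0.0038 0.0698] [ 3.141e+00 -1.000e-03  6.700e-02] delta [-0.03  0.05  0.39] turn [ 0.   -0.01  0.  ]
```

>>> move_arm(
  plan=[
    {"delta_pos": [-0.03,0.04,0.1],"turn": [0,0,0],"jaw": 40},
    {"delta_pos": [-0.03,0.04,0.25],"turn": [0,0,0],"jaw": 40},
    {"delta_pos": [-0.03,0.04,0.33],"turn": [0,0,0],"jaw": 40},
    {"delta_pos": [-0.03,0.04,0.37],"turn": [0,0,0],"jaw": 40},
    {"delta_pos": [-0.03,0.04,0.37],"turn": [0,0,0],"jaw": 40},
  ],
)

```text
time: 35.97
position: [0.5508, 0.0023, 0.0581]
tool_rot: [3.142, -0.001, 0.067]
contact_force: [-0.8, -0.2, 3.7]
gripper_width: 0.604
finger_force: 42.4
```

>>> move_arm(
  plan=[
    {"delta_pos": [0,0,0],"turn": [0,0,0],"jaw": 40},
    {"delta_pos": [0,0,0],"turn": [0,0,0],"jaw": 62},
    {"delta_pos": [0,0,0],"turn": [0,0,0],"jaw": 75},
    {"delta_pos": [0,0,0],"turn": [0,0,0],"jaw": 100},
    {"delta_pos": [0,0,0],"turn": [0,0,0],"jaw": 100},
    {"delta_pos": [0,0,-0.6],"turn": [0,0,0],"jaw": 100},
    {"delta_pos": [0,0,-1.6],"turn": [0,0,0],"jaw": 100},
    {"delta_pos": [0,0,-2.8],"turn": [0,0,0],"jaw": 100},
    {"delta_pos": [0,0,-3.2],"turn": [0,0,0],"jaw": 100},
    {"delta_pos": [0,0,-3.2],"turn": [0,0,0],"jaw": 100},
  ],
)

```text
time: 36.8
position: [0.552, 0.0021, 0.1573]
tool_rot: [3.141, -0.005, 0.067]
contact_force: [0.8, -0.1, -0.5]
gripper_width: 1.001
finger_force: 0.0
```

```bash
python3 - <<'E'
from wfit import *
W=cloud(r.get_image("wrist")); rep(W,[("slim",(.5495,.0022),.094,.026),("square",(.6095,.081),.1,.043),("wide",(.6263,-.0595),.106,.0325)])
E
python3 go.py .6095 .0805 .15 .067
```

```text
slim 5489 [0.549  0.0021] 0.0498 0.0507 0.0897
square ((609.0153198242188, 79.70555114746094), (60.52457809448242, 61.039127349853516), 3.5519232749938965)
wide 12311 [ 0.6262 -0.0597] 0.0622 0.063 0.1018
36.85 at [0.5512 0.0022 0.1551] [ 3.141e+00 -3.000e-03  6.700e-02] delta [ 2.11 -2.47  0.17] turn [ 0.   -0.03  0.  ]
```

>>> move_arm(
  plan=[
    {"delta_pos": [0,0,-1.2],"turn": [0,0,0],"jaw": 100},
    {"delta_pos": [-1,0,-2.4],"turn": [0,0,0],"jaw": 100},
    {"delta_pos": [-2,0,-3.5],"turn": [0,0,0],"jaw": 100},
    {"delta_pos": [-3,0,-4.5],"turn": [0,0,0],"jaw": 100},
    {"delta_pos": [-3.5,0,-5],"turn": [0,0,0],"jaw": 100},
    {"delta_pos": [-3.5,0,-5],"turn": [0,0,0],"jaw": 100},
    {"delta_pos": [-3.5,0,-5],"turn": [0,0,0],"jaw": 100},
    {"delta_pos": [-3.5,0,-5],"turn": [0,0,0],"jaw": 100},
  ],
)

```text
time: 37.52
position: [0.4459, -0.0047, 0.3023]
tool_rot: [-3.141, 0.001, 0.067]
contact_force: [-0.3, -0.5, -1.3]
gripper_width: 1.003
finger_force: 0.0
```

Run:
```python
from wfit import *
im=r.get_image("scene"); cv2.imwrite("pics/s3.png",im["pixels"]); W=cloud(im)
rep(W,[("slim",(.5495,.0022),.094,.026),("square",(.6095,.0815),.1,.043),("wide",(.6263,-.0592),.106,.0325),("squat",(.4605,-.2935),.068,.03),("jar",(.53,-.085),.05,.024)])
```

```text
slim 420 [0.551  0.0047] 0.0483 0.0518 0.089
square ((611.114501953125, 82.68231201171875), (61.316226959228516, 63.1169548034668), 2.4557912349700928)
wide 824 [ 0.628  -0.0575] 0.0622 0.0641 0.1013
squat 836 [ 0.4598 -0.2949] 0.0576 0.0595 0.0631
jar 328 [ 0.5314 -0.0852] 0.0401 0.043 0.0492
```

View pics/s3.png

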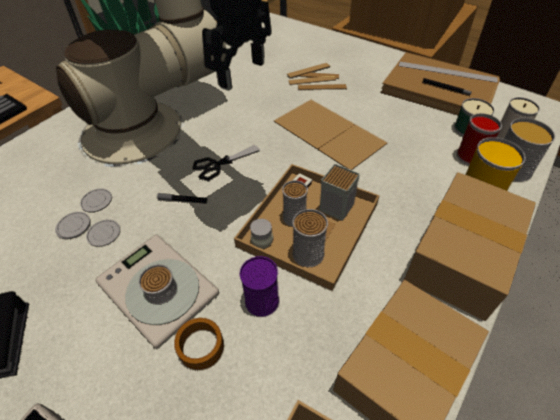

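The squat tin stands on the plate at (158,285). The slim tin (295,200), wide tin (310,235) and square tin (340,190) are back on their spots, and the jar, matchbox and tape have not moved.

```bash
python3 -c "
from station import r
print(r.job_done())"
```

```text
the job is handed in; nothing more can be done
None
```

The job is done and handed in at about 38 s of the 136 s: the squat tin stands about 1.5 mm from the middle of the scale plate, and the wide, slim and square tins are back upright within about 1.5 mm of where they stood.

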